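Fetch the stage micrometer case from behind the accessories

ROBOT

A 6-joint arm with a two-finger parallel gripper is mounted at the origin on a cart in front of the work surface, level with it; the furniture and walls round the work are solid. World frame = base frame: x ahead of the robot, y to its left, z up, the work surface at z = 0. Lengths are in m, angles in rad, forces in N, time in s.
With the tool pointing down it reaches from about 0.4 to 0.825 m from the base axis. Payload 7 kg.
Tool frame: the origin (TCP) lies at the centre of the arm's flange, where the gripper is bolted on; the fingertips stand 178 mm ahead of it and the grasp point (between the pads) lies 159 mm ahead of it; x points along the fingers, z is the direction in which the jaws open and shut, and the axes are right-handed (so a half turn about x gives the same grasp; the last joint's range is limited). The gripper opens to 88 mm and grips with 3 to 60 N. Pads are 19 mm wide; open, the fingers measure 130 mm over their backs; the gripper's body (78 mm by 193 mm) begins 47 mm behind the grasp point.
Start: joints at [1.525, 0.359, 0.012, 0, -1.224, -0.288], TCP at [0.221, 0.638, 0.405] pointing down, gripper open.
Joint ranges: [-3.07, 3.07], [-1.43, 2.12], [-1.02, 1.25], [-3.03, 1.67], [-3.05, -0], [-3.03, 3.03]. Speed limits (rad/s): [2.39, 2.39, 3.01, 3.14, 3.14, 3.14].

INTERFACE

Orientations are given as [roll, pitch, yaw] about the fixed x, y, z axes, in that order (R = Rz(yaw) Ry(pitch) Rx(roll)).
In Python, from station import telemetry, optics, job_done, finder gives the robot as it stands.
- The arm moves only by the tool play_rows, never from a script. Its argument "steps" is a list of rows, each an object of numbers: "gripper": the opening, from 0 (shut) to 1 (fully open); "tx", "ty", "tz": the shift along the tool's x, y, z in units of 25 mm (1.0 is 25 mm); "ax", "ay", "az": the turn, a rotation vector about the tool's x, y, z in units of 6 degrees (1.0 is 6 degrees). In form: [{"gripper": .., "tx": .., "ty": .., "tz": .., "ax": .., "ay": .., "az": ..}, ...]. A call has 1 to 20 rows; each row shifts and turns the commanded pose from where the row before left it, along the tool's axes as they then stand; what a row does not reach is not made up. A row lasts 1/12 s, in which the tool goes at most 41.7 mm and 7.16 degrees, less where a joint would pass 70% of its speed; a pose out of reach is approached as far as the arm can. A call is refused whole if a number of a shift passes 1 or a number of a turn 1, either way. A call with a gripper value outside its range is refused whole. The fingers move at their own pace and stop on an object; "newtons" is the grip in N (left out, the last holds). Time passes only in rows, so rows that do not move let the fingers close. It gives the time, the measured TCP pose, the force and the opening at its end, in the units of the state.
- telemetry.get_state(): the state, without advancing time (a new reading comes with each control period).
- optics.grab_frame(name): name is "side" or "top" or "wrist"; returns the picture (400x640x3 uint8, red, green, blue); there is no depth.
- optics.calibration(name): a dict with "fx", "fy", "cx", "cy" (pixels), "k1" (the pictures are not rectified: a ray, as slopes to the right and down, at radius r is drawn at 1 + k1 r^2 times it, then the intrinsics apply), "T" (4x4, takes a point from camera to world coordinates); the wrist camera has in their place "mount" (4x4, takes a point from camera to tool coordinates, whose origin is the TCP and whose axes are the tool frame's). Camera axes: x right, y down, z forward; pixel columns grow to the right and rows downward; lengths in m; the calibration is good to about 2 mm. A picture is of the moment at which its call begins: read the wrist's pose just before it. calibration takes no time and is no camera call.
- job_done(): hands the job in, once; it reports no verdict.
Trained networks look in the newest picture that a camera, given by its name, has taken for a name from the list of things; names that differ only in an ending like _2 or _b are one class to them, and where a whole thing is asked for, a point or a joint stands for the part that bears it (a point fixed in the world has none). Each returns a list of dicts, best first, with "confidence" (0 to 1); they miss things now and then, are a little off and sometimes report something else, mostly with a low value. They report only what shows in the picture. A call takes as long as a camera call. They do not tell look-alikes from the thing itself.
- finder.look_for(query, camera): "extent" ([left, top, right, bottom] in pixels, round what is visible of it).
- finder.silhouettes(query, camera): "pixels" (400x640 bool, what is visible of it) and "extent" ([left, top, right, bottom] in pixels, round what is visible of it).
- finder.pinpoint(query, camera): "location" ([row, column] in pixels: a listed point, or the origin of a listed thing).
The state is a dict: "t": time; "q": joint angles; "qd": joint speeds; "joint_efforts": joint torques, N m; "eef_pos": TCP position; "ee_rot": TCP orientation; "force": force on the tool from outside, world axes, zero at the start; "moment": the same for the moment, N m; "width": finger opening in m.
Only numpy, scipy, OpenCV 4.12 (cv2) and the standard library are available. Lean on these libraries where they do the work, as an engineer would, in place of code of your own. Each camera call takes 0.05 s, during which the arm holds its last target.

TASK

The small wooden case lies hemmed in on the accessory board: first stand the three things around it (cleaner bottle, spare eyepiece, objective case) upright on the dark mat, leaving the wooden case where it is until all three are there. Then lay the wooden case flat in the middle of the small shallow metal tray, lengthwise, and only after that put each of the three back upright on the very ring of the board where it stood. Leave the dust cap and the USB stick lying where they are.

Things in the scene. Friction and masses are not known exactly. Their poses are not given: they have to be found in the camera images.
- board: accessory board, fixed: grey slab 180 x 180 x 8 mm with a 20 mm high lip along its far (+x) edge. Origin at the centre of its underside, top face at z = 8 mm; x points to the lip. Three printed rings of 50 mm diameter are centred at (-50, 0), (20, 46) and (20, -46) mm in its frame; one of the three accessories stands in each, which one where varies. Its place and yaw vary.
- mat: dark rubber mat, fixed: 100 mm (x) by 220 mm (y), 3 mm thick, the side area for things set aside. Origin at the centre of its underside. Lies left or right of the board, nearer the robot.
- tray: small shallow open aluminium tray, fixed: outside 100 mm (x) by 150 mm (y) and 12 mm high, walls and floor 4 mm thick, so its inner floor is 4 mm above its origin (centre of the underside). Its long side is along y. Lies on the other side from the mat.
- cleaner_bottle: small pale plastic bottle with a black screw cap, standing upright: body 35 mm across up to about 45 mm high, shoulders, cap 23 mm across from 52 mm up, 68 mm tall, 55 g. Origin at the centre of its underside, z up.
- eyepiece: black spare microscope eyepiece standing upright: barrel 24 mm across for the lower 21 mm, head 32 mm across above that, 40 mm tall, a glass lens in the middle of its top, 70 g. Origin at the centre of its underside, z up.
- objective_case: round screw case standing upright, pale below with a black cap: 42 mm across (40 mm below 34 mm height), 53 mm tall, 110 g. Origin at the centre of its underside, z up.
- scale_case: small flat wooden case (stage micrometer case) 34 mm (its x) by 85 mm (its y) by 14 mm tall, lying on the board with its long side along the board's x between the accessories, its middle about 25 mm from the board's centre toward the lip. Origin at the centre of its underside. The things beside it leave no room for fingers until they are gone.
- dust_cap: black round dust cap, 42 mm across, 9 mm tall, lying on the table; a bystander to leave alone. Origin at the centre of its underside.
- usb_stick: blue USB stick 56 x 18 x 9 mm lying on the table; a bystander to leave alone. Origin at the centre of its underside.
There are look-alikes about, which are no part of the job. What is shaped like the cleaner_bottle but yellow is not meant.

How it is judged:
By the outcome, as a careful person would: the job done as asked, in the order asked, and still so for the second after the job is handed in, with the robot touching nothing.
It also fails if it takes over 144 s, if anything falls off the work surface, if the arm or the gripper's body presses on something with over 40 N, if the wrist force passes 120 N, or if a joint passes its speed limit or range.

## Working session

There is one attempt and no reset: what is moved stays moved. The work goes in short steps, Python scripts to look and compute and a tool call to move; the robot and the scene stay as the last step left them, time stands still between calls to the robot, and variables do not carry over. Pictures are saved under pics/ and viewed, and the job is handed in when it is done.

Besides the shell and the picture viewer there is one more tool, called after "Call:" as name(argument=value, ...), one argument or row to a line, values as JSON. play_rows: Moves the arm, as the interface text tells. Its arguments: {"type":"object","properties":{"steps":{"type":"array"},"newtons":{"type":"number"}},"required":["steps"]}

```bash
ls; mkdir -p pics; python3 - <<'E'
from station import telemetry, optics, finder
import cv2, numpy as np
print(telemetry.get_state())
for n in ["top","side","wrist"]:
    im=optics.grab_frame(n); cv2.imwrite(f"pics/{n}0.png",im[:,:,::-1]); c=optics.calibration(n); print(n,c)
E
```

```text
pics
{'t': 0.0, 'q': array([ 1.52512445e+00,  3.59381253e-01,  1.10961537e-02, -3.34704109e-04,
       -1.22409542e+00, -2.88118083e-01]), 'qd': array([ 4.53648080e-04,  1.72562686e-03, -5.57663639e-04, -2.72886509e-05,
        1.56284998e-03,  1.44546024e-04]), 'joint_efforts': array([ 6.23291089e-05, -5.82719707e+01,  2.93037558e+01,  6.99671522e+00,
        6.81251142e-03, -1.67617941e-04]), 'eef_pos': array([0.22107683, 0.63757764, 0.40374511]), 'ee_rot': array([ 0.09207821,  1.56918118, -1.81262206]), 'force': array([ 0.96336602, -0.10786222,  0.040119  ]), 'moment': array([ 0.01764648,  0.01962516, -0.01761441]), 'width': 0.08772168758403888}
top {'fx': 404.97138697621017, 'fy': 404.97138697621017, 'cx': 316.40467974317977, 'cy': 205.1907261353828, 'k1': -0.00449949056169501, 'T': array([[-0.01299167, -0.97690032,  0.21330022,  0.33736362],
       [-0.9999143 ,  0.01303779, -0.0011905 , -0.06814481],
       [-0.00161796, -0.2132974 , -0.97698598,  0.90989645],
       [ 0.        ,  0.        ,  0.        ,  1.        ]])}
side {'fx': 409.6733175975598, 'fy': 409.6733175975598, 'cx': 319.09057113111714, 'cy': 200.12966396131768, 'k1': 0.030417763615924687, 'T': array([[ 0.93091954, -0.23120444,  0.2827248 ,  0.25720819],
       [-0.36511452, -0.57015851,  0.73594202, -0.7447445 ],
       [-0.00895511, -0.78832974, -0.6151878 ,  0.62264632],
       [ 0.        ,  0.        ,  0.        ,  1.        ]])}
wrist {'fx': 301.1946092776272, 'fy': 301.1946092776272, 'cx': 317.0063433610356, 'cy': 198.3612998566729, 'k1': 0.014969466752551022, 'mount': array([[-2.56822969e-04, -2.53520003e-01,  9.67330110e-01,
         1.93032833e-02],
       [-3.37365909e-04, -9.67330065e-01, -2.53520081e-01,
         6.84803098e-02],
       [ 9.99999910e-01, -3.91453981e-04,  1.62903573e-04,
         7.29084385e-04],
       [ 0.00000000e+00,  0.00000000e+00,  0.00000000e+00,
         1.00000000e+00]])}
```

View pics/top0.png

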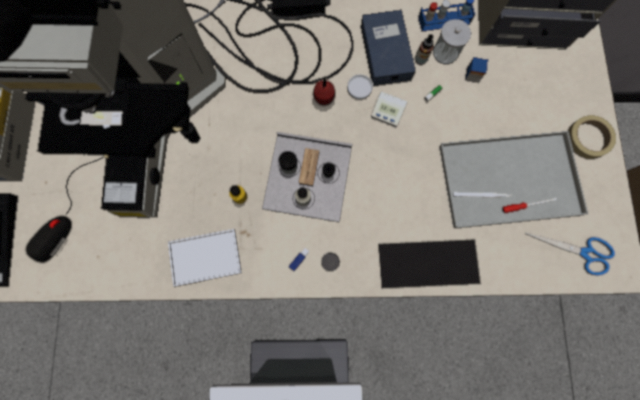

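View pics/side0.png

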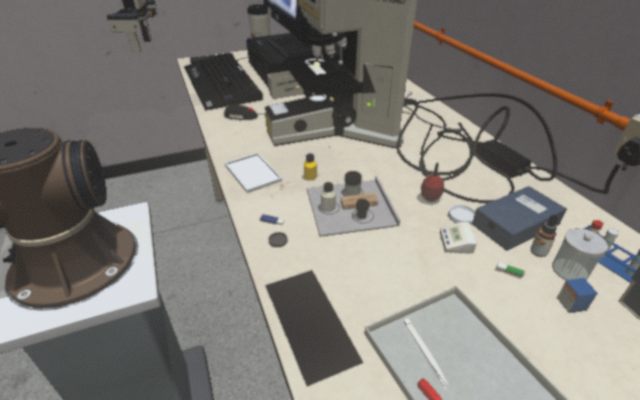

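View pics/wrist0.png

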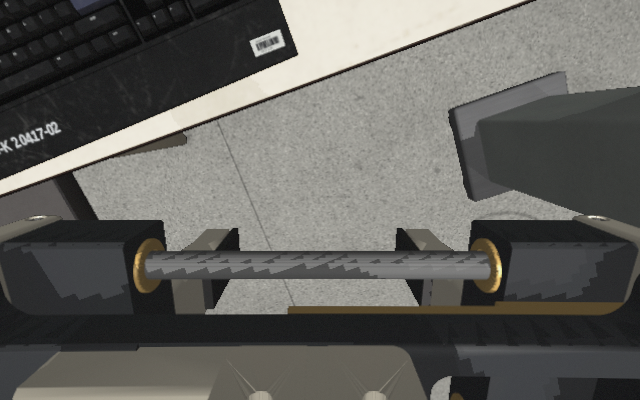

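```bash
cat > h.py <<'E'
from station import telemetry, optics, finder
import cv2, numpy as np
from scipy.spatial.transform import Rotation as Ro
TH=["board","mat","tray","cleaner_bottle","eyepiece","objective_case","scale_case","dust_cap","usb_stick"]
def tool(s=None):
    s=s or telemetry.get_state(); T=np.eye(4); T[:3,:3]=Ro.from_euler('xyz',s['ee_rot']).as_matrix(); T[:3,3]=s['eef_pos']; return T
def camT(n,s=None):
    c=optics.calibration(n); return c, (c['T'] if 'T' in c else tool(s)@c['mount'])
def ray(n,u,v,s=None):
    c,T=camT(n,s); K=np.array([[c['fx'],0,c['cx']],[0,c['fy'],c['cy']],[0,0,1]])
    p=cv2.undistortPoints(np.array([[[u,v]]],float),K,np.array([c['k1'],0,0,0,0.]))[0,0]
    return T[:3,3],T[:3,:3]@np.array([p[0],p[1],1])
def on(n,u,v,z,s=None):
    o,d=ray(n,u,v,s); return o+d*(z-o[2])/d[2]
def proj(n,P,s=None):
    c,T=camT(n,s); P=np.atleast_2d(P); p=(P-T[:3,3])@T[:3,:3]; q=p[:,:2]/p[:,2:]; r=(q**2).sum(1,keepdims=True); q=q*(1+c['k1']*r)
    return q*[c['fx'],c['fy']]+[c['cx'],c['cy']]
def go(target_tip, yaw=None, s=None):
    """units: shift in tool axes needed so that grasp point gets to target (pitch-down tool)"""
    T=tool(s); g=T[:3,3]+T[:3,0]*.159; d=T[:3,:3].T@(np.array(target_tip)-g); return d/.025
E
python3 - <<'E'
from h import *
print(tool().round(3))
for n in ["top","side"]:
    im=optics.grab_frame(n)
    for t in TH:
        r=finder.look_for(t,n); q=finder.pinpoint(t,n)
        print(n,t,[(np.round(a['extent']).tolist(),round(a['confidence'],2)) for a in r[:3]],[(np.round(a['location'],1).tolist(),round(a['confidence'],2)) for a in q[:3]],[on(n,a['location'][1],a['location'][0],0.008 if t in TH[3:7] else 0)[:2].round(3).tolist() for a in q[:3]])
    if n=="top":
        cv2.imwrite("pics/topc.png",cv2.resize(im[120:290,160:500,::-1],None,fx=2.3,fy=2.3,interpolation=cv2.INTER_CUBIC))
E
```

```text
[[-0.     0.945 -0.328  0.221]
 [-0.001 -0.328 -0.945  0.638]
 [-1.     0.     0.001  0.404]
 [ 0.     0.     0.     1.   ]]
top board [([263.0, 136.0, 353.0, 224.0], 0.97)] [([182.1, 305.0], 0.66), ([167.8, 307.7], 0.37)] [[0.591, -0.043], [0.626, -0.05]]
top mat [([380.0, 241.0, 480.0, 290.0], 0.63)] [([264.1, 428.1], 0.97)] [[0.398, -0.316]]
top tray [([167.0, 231.0, 242.0, 287.0], 0.63), ([279.0, 150.0, 300.0, 175.0], 0.63)] [([256.0, 204.2], 0.59), ([165.8, 286.8], 0.16)] [[0.423, 0.184], [0.632, -0.001]]
top cleaner_bottle [([227.0, 185.0, 249.0, 205.0], 0.7), ([296.0, 184.0, 311.0, 206.0], 0.54)] [([197.5, 240.0], 0.86), ([193.8, 302.8], 0.54)] [[0.555, 0.105], [0.561, -0.038]]
top eyepiece [([322.0, 162.0, 340.0, 179.0], 0.6)] [([174.8, 328.5], 0.75)] [[0.606, -0.098]]
top objective_case [([279.0, 151.0, 299.0, 177.0], 0.73)] [([165.8, 289.7], 0.62), ([181.1, 304.4], 0.58)] [[0.629, -0.008], [0.592, -0.042]]
top scale_case [([296.0, 150.0, 315.0, 184.0], 0.67)] [([170.0, 306.9], 0.63)] [[0.618, -0.048]]
top dust_cap [([320.0, 252.0, 339.0, 271.0], 0.6), ([325.0, 163.0, 338.0,
[... 548 characters left out ...]
.0, 184.0], 0.58), ([306.0, 176.0, 400.0, 234.0], 0.29)] [([204.0, 329.2], 0.86), ([175.9, 309.3], 0.75)] [[0.557, -0.033], [0.554, 0.097]]
side eyepiece [([355.0, 199.0, 370.0, 220.0], 0.57), ([268.0, 233.0, 286.0, 248.0], 0.29)] [([213.5, 361.6], 0.7)] [[0.613, -0.094]]
side objective_case [([343.0, 170.0, 365.0, 200.0], 0.89)] [([190.3, 354.0], 0.81)] [[0.636, -0.005]]
side scale_case [([341.0, 194.0, 382.0, 212.0], 0.85), ([358.0, 201.0, 371.0, 219.0], 0.3)] [([205.0, 359.3], 0.9)] [[0.622, -0.063]]
side dust_cap [([271.0, 231.0, 289.0, 251.0], 0.72)] [([238.8, 277.4], 0.73)] [[0.408, -0.094]]
side usb_stick [([261.0, 216.0, 284.0, 224.0], 0.5)] [([222.3, 274.8], 0.61)] [[0.418, -0.039]]
```

View pics/topc.png

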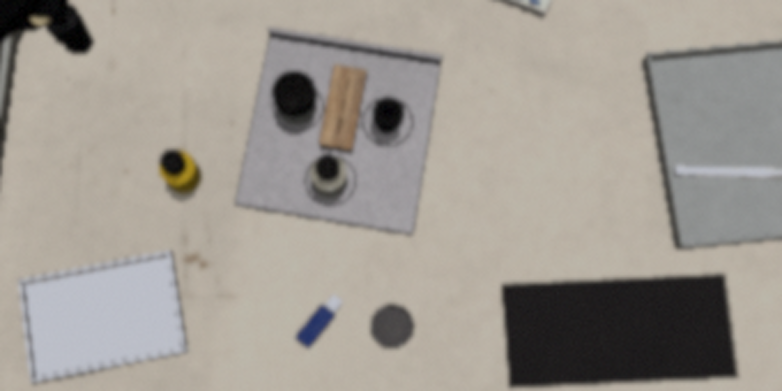

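Call:
play_rows(
  steps=[
    {"ty": 0.82,"tz": 0.96},
    {"ty": 0.82,"tz": 0.96},
    {"ty": 0.82,"tz": 0.96},
    {"ty": 0.82,"tz": 0.96},
    {"ty": 0.82,"tz": 0.96},
    {"ty": 0.82,"tz": 0.96},
    {"ty": 0.82,"tz": 0.96},
    {"ty": 0.82,"tz": 0.96},
    {"ty": 0.82,"tz": 0.96},
    {"ty": 0.82,"tz": 0.96},
    {"ty": 0.82,"tz": 0.96},
    {"ty": 0.82,"tz": 0.96},
    {"ty": 0.82,"tz": 0.96},
    {"ty": 0.82,"tz": 0.96},
    {"ty": 0.82,"tz": 0.96},
    {"ty": 0.82,"tz": 0.96},
    {"ty": 0.82,"tz": 0.96},
    {"ty": 0.82,"tz": 0.96},
    {"ty": 0.82,"tz": 0.96},
    {"ty": 0.82,"tz": 0.96},
  ],
)

```text
invalid input
```

Call:
play_rows(
  steps=[
    {"ty": 0.87,"tz": -0.12},
    {"ty": 0.87,"tz": -0.12},
    {"ty": 0.87,"tz": -0.12},
    {"ty": 0.87,"tz": -0.12},
    {"ty": 0.87,"tz": -0.12},
    {"ty": 0.87,"tz": -0.12},
    {"ty": 0.87,"tz": -0.12},
    {"ax": 1},
    {"ax": 1},
    {"ax": 1},
    {"ax": 1},
    {"ax": 1},
    {"ax": 1},
    {"ax": 1},
    {"ax": 1},
    {"ax": 1},
    {"ax": 1},
    {"ax": 1},
    {"ax": 1},
    {"ax": 1},
  ],
)

```text
invalid input
```

Call:
play_rows(
  steps=[
    {"gripper": 1,"tx": 0,"ty": 0.82,"tz": 0.96,"ax": 0,"ay": 0,"az": 0},
    {"gripper": 1,"tx": 0,"ty": 0.82,"tz": 0.96,"ax": 0,"ay": 0,"az": 0},
    {"gripper": 1,"tx": 0,"ty": 0.82,"tz": 0.96,"ax": 0,"ay": 0,"az": 0},
    {"gripper": 1,"tx": 0,"ty": 0.82,"tz": 0.96,"ax": 0,"ay": 0,"az": 0},
  ],
  newtons=20,
)

```text
t: 2.38
eef_pos: [0.2674, 0.5189, 0.4045]
ee_rot: [0.534, 1.571, -1.37]
force: [0.8, -0.1, -0.4]
width: 0.088
```

Call:
play_rows(
  steps=[
    {"gripper": 1,"tx": 0,"ty": 0.82,"tz": 0.96,"ax": 0,"ay": 0,"az": 0},
    {"gripper": 1,"tx": 0,"ty": 0.82,"tz": 0.96,"ax": 0,"ay": 0,"az": 0},
    {"gripper": 1,"tx": 0,"ty": 0.82,"tz": 0.96,"ax": 0,"ay": 0,"az": 0},
    {"gripper": 1,"tx": 0,"ty": 0.82,"tz": 0.96,"ax": 0,"ay": 0,"az": 0},
    {"gripper": 1,"tx": 0,"ty": 0.82,"tz": 0.96,"ax": 0,"ay": 0,"az": 0},
    {"gripper": 1,"tx": 0,"ty": 0.82,"tz": 0.96,"ax": 0,"ay": 0,"az": 0},
    {"gripper": 1,"tx": 0,"ty": 0.82,"tz": 0.96,"ax": 0,"ay": 0,"az": 0},
    {"gripper": 1,"tx": 0,"ty": 0.82,"tz": 0.96,"ax": 0,"ay": 0,"az": 0},
    {"gripper": 1,"tx": 0,"ty": 0.82,"tz": 0.96,"ax": 0,"ay": 0,"az": 0},
    {"gripper": 1,"tx": 0,"ty": 0.82,"tz": 0.96,"ax": 0,"ay": 0,"az": 0},
    {"gripper": 1,"tx": 0,"ty": 0.82,"tz": 0.96,"ax": 0,"ay": 0,"az": 0},
    {"gripper": 1,"tx": 0,"ty": 0.82,"tz": 0.96,"ax": 0,"ay": 0,"az": 0},
    {"gripper": 1,"tx": 0,"ty": 0.82,"tz": 0.96,"ax": 0,"ay": 0,"az": 0},
    {"gripper": 1,"tx": 0,"ty": 0.82,"tz": 0.96,"ax": 0,"ay": 0,"az": 0},
    {"gripper": 1,"tx": 0,"ty": 0.82,"tz": 0.96,"ax": 0,"ay": 0,"az": 0},
    {"gripper": 1,"tx": 0,"ty": 0.82,"tz": 0.96,"ax": 0,"ay": 0,"az": 0},
  ],
)

```text
t: 3.72
eef_pos: [0.4514, 0.0483, 0.4051]
ee_rot: [2.406, 1.57, 0.501]
force: [0.6, 0.1, 0.1]
width: 0.0874
```

Call:
play_rows(
  steps=[
    {"gripper": 1,"tx": 0,"ty": 0.87,"tz": -0.12,"ax": 0,"ay": 0,"az": 0},
    {"gripper": 1,"tx": 0,"ty": 0.87,"tz": -0.12,"ax": 0,"ay": 0,"az": 0},
    {"gripper": 1,"tx": 0,"ty": 0.87,"tz": -0.12,"ax": 0,"ay": 0,"az": 0},
    {"gripper": 1,"tx": 0,"ty": 0.87,"tz": -0.12,"ax": 0,"ay": 0,"az": 0},
    {"gripper": 1,"tx": 0,"ty": 0.87,"tz": -0.12,"ax": 0,"ay": 0,"az": 0},
    {"gripper": 1,"tx": 0,"ty": 0.87,"tz": -0.12,"ax": 0,"ay": 0,"az": 0},
    {"gripper": 1,"tx": 0,"ty": 0.87,"tz": -0.12,"ax": 0,"ay": 0,"az": 0},
    {"gripper": 1,"tx": 0,"ty": 0,"tz": 0,"ax": 1,"ay": 0,"az": 0},
    {"gripper": 1,"tx": 0,"ty": 0,"tz": 0,"ax": 1,"ay": 0,"az": 0},
    {"gripper": 1,"tx": 0,"ty": 0,"tz": 0,"ax": 1,"ay": 0,"az": 0},
    {"gripper": 1,"tx": 0,"ty": 0,"tz": 0,"ax": 1,"ay": 0,"az": 0},
    {"gripper": 1,"tx": 0,"ty": 0,"tz": 0,"ax": 1,"ay": 0,"az": 0},
    {"gripper": 1,"tx": 0,"ty": 0,"tz": 0,"ax": 1,"ay": 0,"az": 0},
    {"gripper": 1,"tx": 0,"ty": 0,"tz": 0,"ax": 1,"ay": 0,"az": 0},
    {"gripper": 1,"tx": 0,"ty": 0,"tz": 0,"ax": 1,"ay": 0,"az": 0},
    {"gripper": 1,"tx": 0,"ty": 0,"tz": 0,"ax": 1,"ay": 0,"az": 0},
    {"gripper": 1,"tx": 0,"ty": 0,"tz": 0,"ax": 1,"ay": 0,"az": 0},
    {"gripper": 1,"tx": 0,"ty": 0,"tz": 0,"ax": 1,"ay": 0,"az": 0},
    {"gripper": 1,"tx": 0,"ty": 0,"tz": 0,"ax": 1,"ay": 0,"az": 0},
    {"gripper": 1,"tx": 0,"ty": 0,"tz": 0,"ax": 1,"ay": 0,"az": 0},
  ],
)

```text
t: 5.38
eef_pos: [0.602, 0.0198, 0.4047]
ee_rot: [-2.855, 1.571, 0.157]
force: [-0.5, -0.3, 0.9]
width: 0.0878
```

```bash
python3 - <<'E'
from h import *
s=telemetry.get_state()
print(s['t'],s['q'].round(3)); print(tool(s).round(3))
im=optics.grab_frame("wrist"); cv2.imwrite("pics/w1.png",im[:,:,::-1])
for t in ["cleaner_bottle","eyepiece","objective_case","scale_case","board"]:
    r=finder.look_for(t,"wrist")
    print(t,[(np.round(a['extent'],1).tolist(),round(a['confidence'],2)) for a in r[:3]])
E
```

```text
5.3833 [ 0.357  0.24  -0.155  0.    -1.176 -0.487]
[[ 0.    -0.129 -0.992  0.602]
 [ 0.    -0.992  0.129  0.02 ]
 [-1.    -0.    -0.     0.405]
 [ 0.     0.     0.     1.   ]]
cleaner_bottle [([340.4, 104.7, 375.4, 141.3], 0.93), ([344.7, 222.7, 377.4, 252.1], 0.56), ([429.9, 213.3, 490.3, 252.3], 0.2)]
eyepiece [([277.9, 56.9, 308.0, 90.4], 0.6)]
objective_case [([270.0, 140.0, 310.7, 181.5], 0.91)]
scale_case [([254.4, 101.2, 329.8, 139.3], 0.94)]
board [([230.8, 25.8, 392.8, 196.7], 0.78), ([253.6, 100.1, 328.2, 137.9], 0.42)]
```

View pics/w1.png

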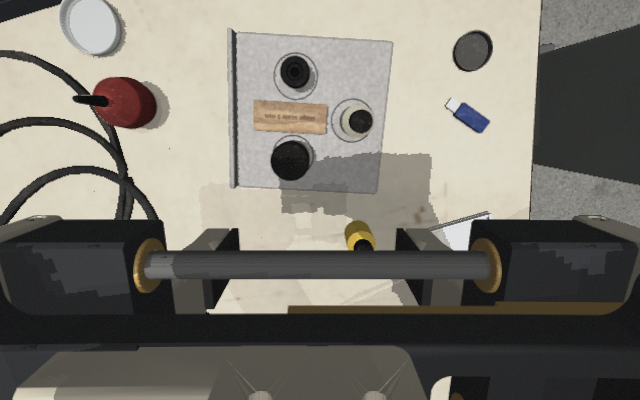

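```bash
cat >> h.py <<'E'
def bd(p,x,y,yaw):
    c,s=np.cos(yaw),np.sin(yaw); p=np.atleast_2d(np.array(p,float)); return np.c_[x+c*p[:,0]-s*p[:,1], y+s*p[:,0]+c*p[:,1], p[:,2]]
def circ(cx,cy,r,z,n=60):
    a=np.linspace(0,2*np.pi,n); return np.c_[cx+r*np.cos(a),cy+r*np.sin(a),np.full(n,z)]
RINGS=[(-.05,0),(.02,.046),(.02,-.046)]
E
python3 - <<'E'
from h import *
from scipy.optimize import least_squares
s=telemetry.get_state()
im=cv2.imread("pics/w1.png")
A=on("wrist",393,41,.008,s);B=on("wrist",378,193,.008,s)
d=(A-B)[:2]; print(A,B,np.linalg.norm(d))
# d points from +y corner to -y corner = board -y
yaw=np.arctan2(-d[1],-d[0])-np.pi/2
c=(A+B)[:2]/2+.09*np.array([np.cos(yaw),np.sin(yaw)])
print(c,np.degrees(yaw))
k=4; x0,y0=220,20
cr=cv2.resize(im[y0:y0+185,x0:x0+190],None,fx=k,fy=k,interpolation=cv2.INTER_CUBIC)
cr0=cr.copy()
def dr(P,col):
    q=proj("wrist",P,s); cv2.polylines(cr,[np.int32(((q-[x0,y0])+.5)*k)],False,col,1)
for r in RINGS: dr(bd(circ(*r,.025,.008),*c,yaw),(0,255,0))
dr(bd([[-.09,-.09,.008],[-.09,.09,.008],[.09,.09,.008],[.09,-.09,.008],[-.09,-.09,.008]],*c,yaw),(0,0,255))
dr(bd([[.09,.09,.028],[.09,-.09,.028]],*c,yaw),(255,0,0))
cv2.imwrite("pics/w1b.png",cr[:, :])
cv2.imwrite("pics/w1a.png",cr0)
E
```

```text
[ 0.49804061 -0.12307681  0.008     ] [0.52715283 0.0520605  0.008     ] 0.17754041574826604
[ 0.60137852 -0.05026593] -9.437706928574947
```

View pics/w1b.png

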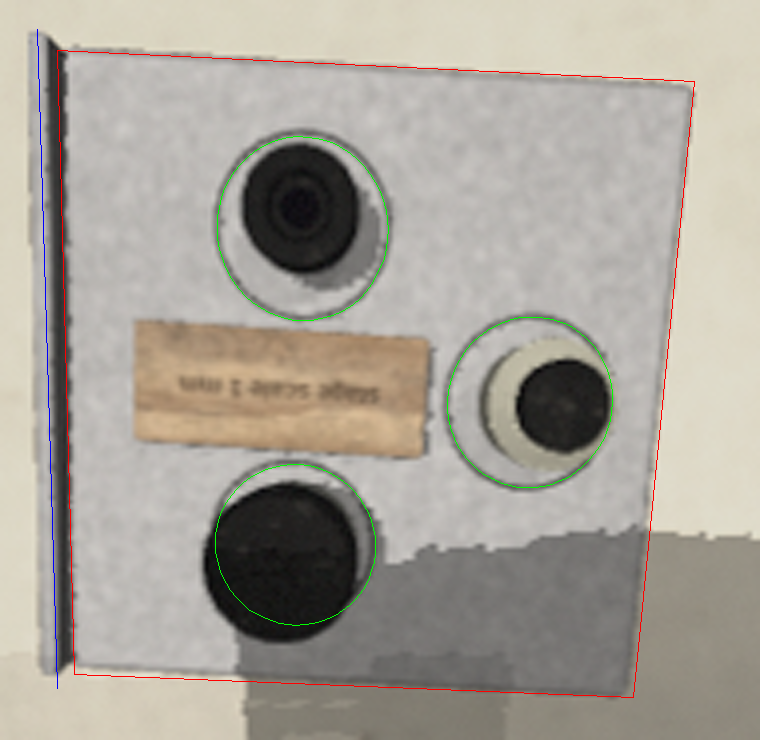

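```bash
python3 - <<'E'
from h import *
s=telemetry.get_state()
c=(.6013,-.0507); yaw=np.radians(-9.4)
print("rings",bd([[*r,.008] for r in RINGS],*c,yaw).round(4).tolist(), 'case',bd([[.025,0,0]],*c,yaw).round(4))
f=lambda X,Y,z: on("wrist",220+X/4-.5,20+Y/4-.5,z,s)
for n,X,Y,z in [("eye",300,207,.048),("bottle",563,405,.076),("obj",281,561,.061)]: print(n,f(X,Y,z).round(4))
for p in [(134,320),(430,338),(424,458),(135,440)]: print("case",f(*p,.022).round(4))
for n,t,q in [("eye",0.0,0)]: pass
# top camera mat/tray corners
im=cv2.imread("pics/top0.png")
cv2.imwrite("pics/tt.png",cv2.resize(im[225:292,160:250],None,fx=8,fy=8,interpolation=cv2.INTER_CUBIC))
cv2.imwrite("pics/tm.png",cv2.resize(im[230:295,370:490],None,fx=6,fy=6,interpolation=cv2.INTER_CUBIC))
E
```

```text
rings [[0.552, -0.0425, 0.008], [0.6285, -0.0086, 0.008], [0.6135, -0.0993, 0.008]] case [[ 0.626  -0.0548  0.    ]]
eye [ 0.6114 -0.0993  0.048 ]
bottle [ 0.5515 -0.042   0.076 ]
obj [ 0.6282 -0.0104  0.061 ]
case [ 0.6642 -0.0792  0.022 ]
case [ 0.5805 -0.0641  0.022 ]
case [ 0.5861 -0.0308  0.022 ]
case [ 0.6698 -0.0462  0.022 ]
```

View pics/tt.png

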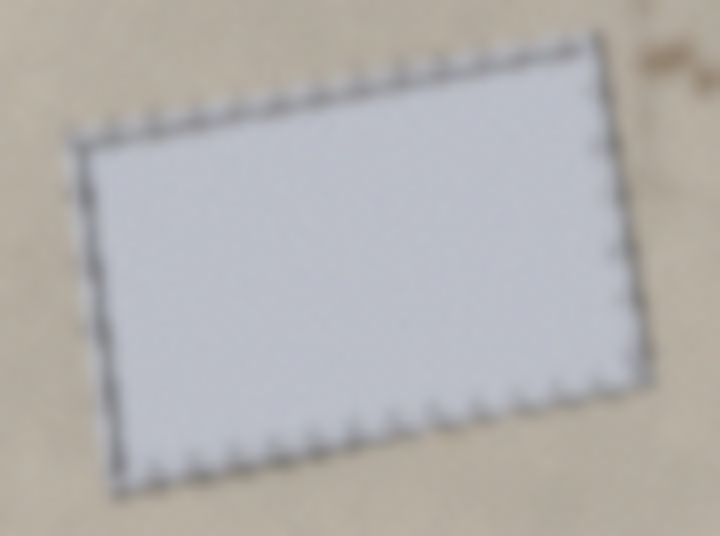

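View pics/tm.png

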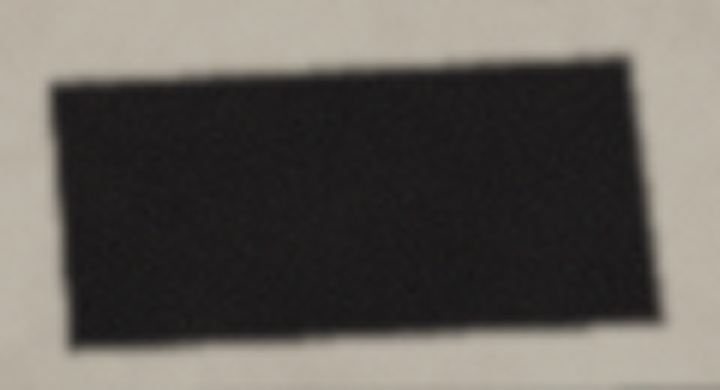

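Call:
play_rows(
  steps=[
    {"gripper": 0.7,"tx": 0,"ty": 0.934,"tz": -0.206,"ax": 0,"ay": 0,"az": 0},
    {"gripper": 0.7,"tx": 0,"ty": 0.934,"tz": -0.206,"ax": 0,"ay": 0,"az": 0},
    {"gripper": 0.7,"tx": 0,"ty": 0.934,"tz": -0.206,"ax": 0,"ay": 0,"az": 0},
    {"gripper": 0.7,"tx": 0,"ty": 0.934,"tz": -0.206,"ax": 0,"ay": 0,"az": 0},
    {"gripper": 0.7,"tx": 0,"ty": 0.934,"tz": -0.206,"ax": 0,"ay": 0,"az": 0},
    {"gripper": 0.7,"tx": 1,"ty": 0,"tz": 0,"ax": 0,"ay": 0,"az": 0},
    {"gripper": 0.7,"tx": 1,"ty": 0,"tz": 0,"ax": 0,"ay": 0,"az": 0},
    {"gripper": 0.7,"tx": 1,"ty": 0,"tz": 0,"ax": 0,"ay": 0,"az": 0},
    {"gripper": 0.7,"tx": 1,"ty": 0,"tz": 0,"ax": 0,"ay": 0,"az": 0},
    {"gripper": 0.7,"tx": 1,"ty": 0,"tz": 0,"ax": 0,"ay": 0,"az": 0},
    {"gripper": 0.7,"tx": 0,"ty": 0,"tz": 0,"ax": 0,"ay": 0,"az": 0},
  ],
)

```text
t: 6.6
eef_pos: [0.6112, -0.0993, 0.2745]
ee_rot: [0.112, 1.563, 3.13]
force: [-1.6, 0.2, 0.1]
width: 0.0614
```

```bash
python3 - <<'E'
from h import *
s=telemetry.get_state(); print(go((.6125,-.0993,.038),s=s).round(2), s['width'])
im=optics.grab_frame("side"); cv2.imwrite("pics/s1.png",cv2.resize(im[130:280,230:450,::-1],None,fx=3.5,fy=3.5,interpolation=cv2.INTER_CUBIC))
E
```

```text
[ 3.1  -0.01 -0.13] 0.06143922307262967
```

View pics/s1.png

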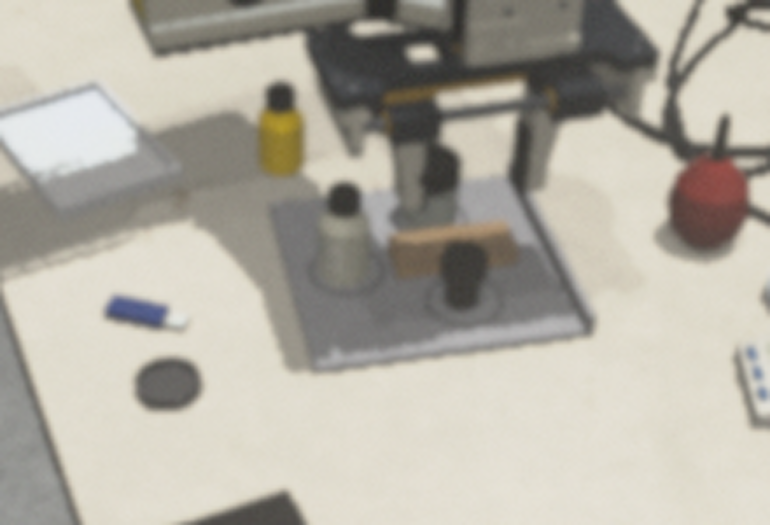

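Call:
play_rows(
  steps=[
    {"gripper": 0.7,"tx": 0.9,"ty": 0,"tz": -0.1,"ax": 0,"ay": 0,"az": 0},
    {"gripper": 0.7,"tx": 0.9,"ty": 0,"tz": 0,"ax": 0,"ay": 0,"az": 0},
    {"gripper": 0.7,"tx": 0.8,"ty": 0,"tz": 0,"ax": 0,"ay": 0,"az": 0},
    {"gripper": 0.7,"tx": 0.5,"ty": 0,"tz": 0,"ax": 0,"ay": 0,"az": 0},
    {"gripper": 0.7,"tx": 0,"ty": 0,"tz": 0,"ax": 0,"ay": 0,"az": 0},
    {"gripper": 0,"tx": 0,"ty": 0,"tz": 0,"ax": 0,"ay": 0,"az": 0},
    {"gripper": 0,"tx": 0,"ty": 0,"tz": 0,"ax": 0,"ay": 0,"az": 0},
    {"gripper": 0,"tx": 0,"ty": 0,"tz": 0,"ax": 0,"ay": 0,"az": 0},
    {"gripper": 0,"tx": 0,"ty": 0,"tz": 0,"ax": 0,"ay": 0,"az": 0},
    {"gripper": 0,"tx": 0,"ty": 0,"tz": 0,"ax": 0,"ay": 0,"az": 0},
    {"gripper": 0,"tx": 0,"ty": 0,"tz": 0,"ax": 0,"ay": 0,"az": 0},
  ],
)

```text
t: 7.57
eef_pos: [0.6156, -0.0995, 0.2029]
ee_rot: [-2.967, 1.57, 0.051]
force: [-1.5, 0.7, 3.2]
width: 0.0304
```

Call:
play_rows(
  steps=[
    {"gripper": 0,"tx": -1,"ty": 0,"tz": 0,"ax": 0,"ay": 0,"az": 0},
    {"gripper": 0,"tx": -1,"ty": 0,"tz": 0,"ax": 0,"ay": 0,"az": 0},
    {"gripper": 0,"tx": -1,"ty": 0,"tz": 0,"ax": 0,"ay": 0,"az": 0},
    {"gripper": 0,"tx": -1,"ty": 0,"tz": 0,"ax": 0,"ay": 0,"az": 0},
    {"gripper": 0,"tx": 0,"ty": 0.985,"tz": 0.55,"ax": 0,"ay": 0,"az": 0},
    {"gripper": 0,"tx": 0,"ty": 0.985,"tz": 0.55,"ax": 0,"ay": 0,"az": 0},
    {"gripper": 0,"tx": 0,"ty": 0.985,"tz": 0.55,"ax": 0,"ay": 0,"az": 0},
    {"gripper": 0,"tx": 0,"ty": 0.985,"tz": 0.55,"ax": 0,"ay": 0,"az": 0},
    {"gripper": 0,"tx": 0,"ty": 0.985,"tz": 0.55,"ax": 0,"ay": 0,"az": 0},
    {"gripper": 0,"tx": 0,"ty": 0.985,"tz": 0.55,"ax": 0,"ay": 0,"az": 0},
    {"gripper": 0,"tx": 0,"ty": 0.985,"tz": 0.55,"ax": 0,"ay": 0,"az": 0},
    {"gripper": 0,"tx": 0,"ty": 0.985,"tz": 0.55,"ax": 0,"ay": 0,"az": 0},
    {"gripper": 0,"tx": 0,"ty": 0.985,"tz": 0.55,"ax": 0,"ay": 0,"az": 0},
    {"gripper": 0,"tx": 0,"ty": 0.985,"tz": 0.55,"ax": 0,"ay": 0,"az": 0},
    {"gripper": 0,"tx": 0,"ty": 0.985,"tz": 0.55,"ax": 0,"ay": 0,"az": 0},
    {"gripper": 0,"tx": 0,"ty": 0.985,"tz": 0.55,"ax": 0,"ay": 0,"az": 0},
    {"gripper": 0,"tx": 0,"ty": 0.985,"tz": 0.55,"ax": 0,"ay": 0,"az": 0},
    {"gripper": 0,"tx": 1,"ty": 0,"tz": 0,"ax": 0,"ay": 0,"az": 0},
    {"gripper": 0,"tx": 0,"ty": 0,"tz": 0,"ax": 0,"ay": 0,"az": 0},
    {"gripper": 0,"tx": 0,"ty": 0,"tz": 0,"ax": 0,"ay": 0,"az": 0},
  ],
)

```text
t: 9.23
eef_pos: [0.3978, -0.3949, 0.2764]
ee_rot: [-0.363, 1.568, 2.654]
force: [0.5, -1.1, -0.7]
width: 0.0305
```

```bash
python3 - <<'E'
from h import *
s=telemetry.get_state(); print(s['q'].round(2),(tool(s)).round(3)); print(go((.398,-.395,.039),s=s).round(2), s['width'])
im=optics.grab_frame("side"); cv2.imwrite("pics/s2.png",im[:,:,::-1])
im=optics.grab_frame("wrist"); cv2.imwrite("pics/w2.png",im[:,:,::-1])
E
```

```text
[-0.43  0.29 -0.41 -0.   -0.87  0.31] [[-0.003 -0.125 -0.992  0.398]
 [ 0.001 -0.992  0.125 -0.395]
 [-1.    -0.001  0.003  0.276]
 [ 0.     0.     0.     1.   ]]
[ 3.13  0.01 -0.04] 0.03051471138991286
```

View pics/s2.png

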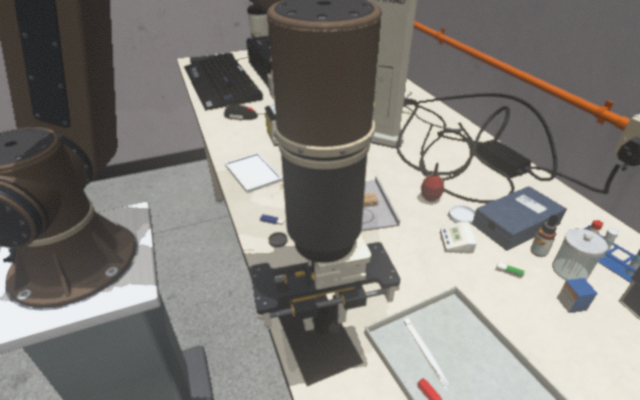

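View pics/w2.png

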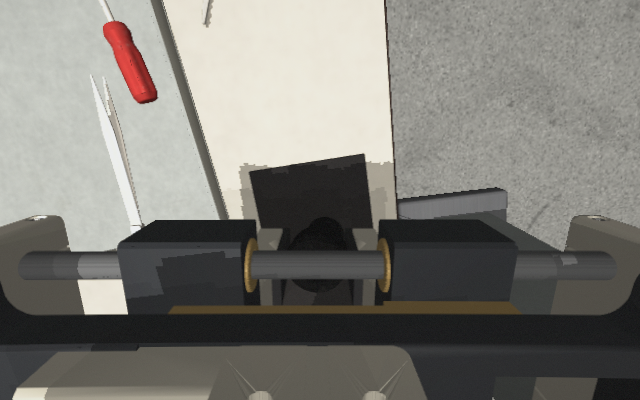

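```bash
python3 - <<'E'
from h import *
s=telemetry.get_state()
for p in [(250,170),(364,154)]: print(on("wrist",*p,.003,s).round(4))
for X,Y in [(52,84),(628,60),(660,322),(72,347)]: print(on("top",370+X/6-.5,230+Y/6-.5,.003).round(4))
E
```

```text
[ 0.453  -0.4287  0.003 ]
[ 0.3551 -0.4303  0.003 ]
[ 0.4455 -0.2068  0.003 ]
[ 0.4516 -0.4233  0.003 ]
[ 0.355  -0.4258  0.003 ]
[ 0.3489 -0.2097  0.003 ]
```

Call:
play_rows(
  steps=[
    {"gripper": 0,"tx": 0.9,"ty": 0,"tz": 0,"ax": 0,"ay": 0,"az": 0},
    {"gripper": 0,"tx": 0.9,"ty": 0,"tz": 0,"ax": 0,"ay": 0,"az": 0},
    {"gripper": 0,"tx": 0.8,"ty": 0,"tz": 0,"ax": 0,"ay": 0,"az": 0},
    {"gripper": 0,"tx": 0.4,"ty": 0,"tz": 0,"ax": 0,"ay": 0,"az": 0},
    {"gripper": 0,"tx": 0,"ty": 0,"tz": 0,"ax": 0,"ay": 0,"az": 0},
    {"gripper": 0,"tx": 0,"ty": 0,"tz": 0,"ax": 0,"ay": 0,"az": 0},
    {"gripper": 0,"tx": 0,"ty": 0,"tz": 0,"ax": 0,"ay": 0,"az": 0},
  ],
)

```text
t: 9.92
eef_pos: [0.3994, -0.3952, 0.2036]
ee_rot: [2.655, 1.569, -0.61]
force: [0.8, -0.1, 0.1]
width: 0.0301
```

Call:
play_rows(
  steps=[
    {"gripper": 0,"tx": 0.12,"ty": 0,"tz": 0,"ax": 0,"ay": 0,"az": 0},
    {"gripper": 0,"tx": 0,"ty": 0,"tz": 0,"ax": 0,"ay": 0,"az": 0},
    {"gripper": 0,"tx": 0,"ty": 0,"tz": 0,"ax": 0,"ay": 0,"az": 0},
  ],
)

```text
t: 10.17
eef_pos: [0.3986, -0.3951, 0.1998]
ee_rot: [2.815, 1.57, -0.451]
force: [0.7, 0.3, -1.7]
width: 0.0305
```

Call:
play_rows(
  steps=[
    {"gripper": 0,"tx": 0.08,"ty": 0,"tz": 0,"ax": 0,"ay": 0,"az": 0},
    {"gripper": 0,"tx": 0,"ty": 0,"tz": 0,"ax": 0,"ay": 0,"az": 0},
    {"gripper": 0,"tx": 0,"ty": 0,"tz": 0,"ax": 0,"ay": 0,"az": 0},
  ],
)

```text
t: 10.42
eef_pos: [0.3987, -0.3953, 0.1979]
ee_rot: [2.53, 1.57, -0.736]
force: [-1.1, 0.7, 4.8]
width: 0.0304
```

Call:
play_rows(
  steps=[
    {"gripper": 0.7,"tx": 0,"ty": 0,"tz": 0,"ax": 0,"ay": 0,"az": 0},
    {"gripper": 0.7,"tx": 0,"ty": 0,"tz": 0,"ax": 0,"ay": 0,"az": 0},
    {"gripper": 0.7,"tx": 0,"ty": 0,"tz": 0,"ax": 0,"ay": 0,"az": 0},
    {"gripper": 0.7,"tx": 0,"ty": 0,"tz": 0,"ax": 0,"ay": 0,"az": 0},
    {"gripper": 0.7,"tx": -0.5,"ty": 0,"tz": 0,"ax": 0,"ay": 0,"az": 0},
    {"gripper": 0.7,"tx": -0.8,"ty": 0,"tz": 0,"ax": 0,"ay": 0,"az": 0},
    {"gripper": 0.7,"tx": -1,"ty": 0,"tz": 0,"ax": 0,"ay": 0,"az": 0},
    {"gripper": 0.7,"tx": -1,"ty": 0,"tz": 0,"ax": 0,"ay": 0,"az": 0},
    {"gripper": 0.7,"tx": -0.7,"ty": 0,"tz": 0,"ax": 0,"ay": 0,"az": 0},
    {"gripper": 0.7,"tx": 0,"ty": 0,"tz": 0,"ax": 0,"ay": 0,"az": 0},
  ],
)

```text
t: 11.25
eef_pos: [0.3995, -0.3957, 0.3011]
ee_rot: [2.678, 1.565, -0.587]
force: [-0.2, -0.7, -0.1]
width: 0.0615
```

```bash
python3 - <<'E'
from h import *
s=telemetry.get_state(); print(s['t'],tool(s).round(3)); print(go((.6284,-.0093,.133),s=s).round(2), s['width'])
im=optics.grab_frame("side"); cv2.imwrite("pics/s3.png",im[230:400,220:420,::-1])
E
```

```text
11.25 [[ 0.005 -0.123 -0.992  0.399]
 [-0.003 -0.992  0.123 -0.396]
 [-1.     0.003 -0.006  0.301]
 [ 0.     0.     0.     1.   ]]
[  0.36 -16.48  -7.14] 0.06151072736191451
```

View pics/s3.png

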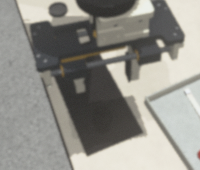

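Call:
play_rows(
  steps=[
    {"gripper": 0.7,"tx": 0,"ty": -0.97,"tz": -0.42,"ax": 0,"ay": 0,"az": 0},
    {"gripper": 0.7,"tx": 0,"ty": -0.97,"tz": -0.42,"ax": 0,"ay": 0,"az": 0},
    {"gripper": 0.7,"tx": 0,"ty": -0.97,"tz": -0.42,"ax": 0,"ay": 0,"az": 0},
    {"gripper": 0.7,"tx": 0,"ty": -0.97,"tz": -0.42,"ax": 0,"ay": 0,"az": 0},
    {"gripper": 0.7,"tx": 0,"ty": -0.97,"tz": -0.42,"ax": 0,"ay": 0,"az": 0},
    {"gripper": 0.7,"tx": 0,"ty": -0.97,"tz": -0.42,"ax": 0,"ay": 0,"az": 0},
    {"gripper": 0.7,"tx": 0,"ty": -0.97,"tz": -0.42,"ax": 0,"ay": 0,"az": 0},
    {"gripper": 0.7,"tx": 0,"ty": -0.97,"tz": -0.42,"ax": 0,"ay": 0,"az": 0},
    {"gripper": 0.7,"tx": 0,"ty": -0.97,"tz": -0.42,"ax": 0,"ay": 0,"az": 0},
    {"gripper": 0.7,"tx": 0,"ty": -0.97,"tz": -0.42,"ax": 0,"ay": 0,"az": 0},
    {"gripper": 0.7,"tx": 0,"ty": -0.97,"tz": -0.42,"ax": 0,"ay": 0,"az": 0},
    {"gripper": 0.7,"tx": 0,"ty": -0.97,"tz": -0.42,"ax": 0,"ay": 0,"az": 0},
    {"gripper": 0.7,"tx": 0,"ty": -0.97,"tz": -0.42,"ax": 0,"ay": 0,"az": 0},
    {"gripper": 0.7,"tx": 0,"ty": -0.97,"tz": -0.42,"ax": 0,"ay": 0,"az": 0},
    {"gripper": 0.7,"tx": 0,"ty": -0.97,"tz": -0.42,"ax": 0,"ay": 0,"az": 0},
    {"gripper": 0.7,"tx": 0,"ty": -0.97,"tz": -0.42,"ax": 0,"ay": 0,"az": 0},
    {"gripper": 0.7,"tx": 0,"ty": -0.97,"tz": -0.42,"ax": 0,"ay": 0,"az": 0},
    {"gripper": 0.7,"tx": 0,"ty": 0,"tz": 0,"ax": 0,"ay": 0,"az": 0},
    {"gripper": 0.7,"tx": 0,"ty": 0,"tz": 0,"ax": 0,"ay": 0,"az": 0},
  ],
)

```text
t: 12.88
eef_pos: [0.6268, -0.0069, 0.2954]
ee_rot: [0.291, 1.568, -2.973]
force: [-0.1, 0.1, 0.2]
width: 0.0613
```

```bash
python3 - <<'E'
from h import *
s=telemetry.get_state(); print(s['t'],go((.6284,-.0093,.05),s=s).round(2), s['width'])
im=optics.grab_frame("side"); cv2.imwrite("pics/s4.png",cv2.resize(im[130:390,230:450,::-1],None,fx=2.2,fy=2.2,interpolation=cv2.INTER_CUBIC))
E
```

```text
12.8833 [ 3.46  0.08 -0.1 ] 0.061311451631000345
```

View pics/s4.png

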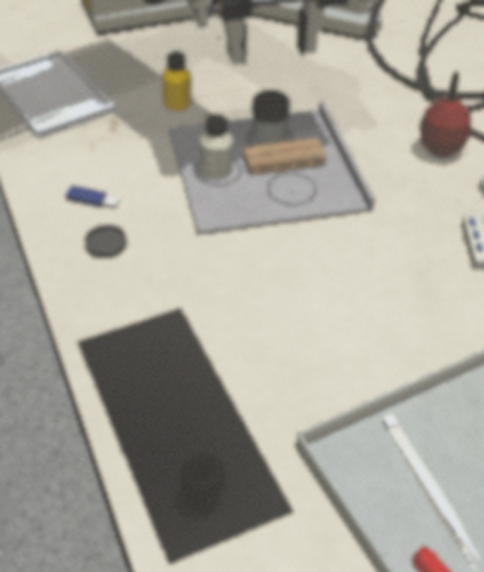

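Eyepiece stands on the mat at crop (203,485). Next the objective case.

Call:
play_rows(
  steps=[
    {"gripper": 0.7,"tx": 0.9,"ty": 0.08,"tz": -0.1,"ax": 0,"ay": 0,"az": 0},
    {"gripper": 0.7,"tx": 0.9,"ty": 0,"tz": 0,"ax": 0,"ay": 0,"az": 0},
    {"gripper": 0.7,"tx": 0.8,"ty": 0,"tz": 0,"ax": 0,"ay": 0,"az": 0},
    {"gripper": 0.7,"tx": 0.6,"ty": 0,"tz": 0,"ax": 0,"ay": 0,"az": 0},
    {"gripper": 0.7,"tx": 0.3,"ty": 0,"tz": 0,"ax": 0,"ay": 0,"az": 0},
    {"gripper": 0.7,"tx": 0,"ty": 0,"tz": 0,"ax": 0,"ay": 0,"az": 0},
    {"gripper": 0,"tx": 0,"ty": 0,"tz": 0,"ax": 0,"ay": 0,"az": 0},
    {"gripper": 0,"tx": 0,"ty": 0,"tz": 0,"ax": 0,"ay": 0,"az": 0},
    {"gripper": 0,"tx": 0,"ty": 0,"tz": 0,"ax": 0,"ay": 0,"az": 0},
    {"gripper": 0,"tx": 0,"ty": 0,"tz": 0,"ax": 0,"ay": 0,"az": 0},
    {"gripper": 0,"tx": 0,"ty": 0,"tz": 0,"ax": 0,"ay": 0,"az": 0},
  ],
)

```text
t: 13.85
eef_pos: [0.6292, -0.0103, 0.2108]
ee_rot: [-2.871, 1.569, 0.147]
force: [-0.5, 0.1, 4.9]
width: 0.0416
```

Call:
play_rows(
  steps=[
    {"gripper": 0,"tx": -0.9,"ty": 0,"tz": 0,"ax": 0,"ay": 0,"az": 0},
    {"gripper": 0,"tx": -1,"ty": 0,"tz": 0,"ax": 0,"ay": 0,"az": 0},
    {"gripper": 0,"tx": -1,"ty": 0,"tz": 0,"ax": 0,"ay": 0,"az": 0},
    {"gripper": 0,"tx": -1,"ty": 0,"tz": 0,"ax": 0,"ay": 0,"az": 0},
    {"gripper": 0,"tx": 0,"ty": 0.935,"tz": 0.5,"ax": 0,"ay": 0,"az": 0},
    {"gripper": 0,"tx": 0,"ty": 0.935,"tz": 0.5,"ax": 0,"ay": 0,"az": 0},
    {"gripper": 0,"tx": 0,"ty": 0.935,"tz": 0.5,"ax": 0,"ay": 0,"az": 0},
    {"gripper": 0,"tx": 0,"ty": 0.935,"tz": 0.5,"ax": 0,"ay": 0,"az": 0},
    {"gripper": 0,"tx": 0,"ty": 0.935,"tz": 0.5,"ax": 0,"ay": 0,"az": 0},
    {"gripper": 0,"tx": 0,"ty": 0.935,"tz": 0.5,"ax": 0,"ay": 0,"az": 0},
    {"gripper": 0,"tx": 0,"ty": 0.935,"tz": 0.5,"ax": 0,"ay": 0,"az": 0},
    {"gripper": 0,"tx": 0,"ty": 0.935,"tz": 0.5,"ax": 0,"ay": 0,"az": 0},
    {"gripper": 0,"tx": 0,"ty": 0.935,"tz": 0.5,"ax": 0,"ay": 0,"az": 0},
    {"gripper": 0,"tx": 0,"ty": 0.935,"tz": 0.5,"ax": 0,"ay": 0,"az": 0},
    {"gripper": 0,"tx": 0,"ty": 0.935,"tz": 0.5,"ax": 0,"ay": 0,"az": 0},
    {"gripper": 0,"tx": 0,"ty": 0.935,"tz": 0.5,"ax": 0,"ay": 0,"az": 0},
    {"gripper": 0,"tx": 0,"ty": 0.935,"tz": 0.5,"ax": 0,"ay": 0,"az": 0},
    {"gripper": 0,"tx": 0,"ty": 0.935,"tz": 0.5,"ax": 0,"ay": 0,"az": 0},
    {"gripper": 0,"tx": 0,"ty": 0.935,"tz": 0.5,"ax": 0,"ay": 0,"az": 0},
    {"gripper": 0,"tx": 0,"ty": 0,"tz": 0,"ax": 0,"ay": 0,"az": 0},
  ],
)

```text
t: 15.52
eef_pos: [0.3971, -0.3372, 0.3072]
ee_rot: [-0.055, 1.57, 2.96]
force: [0.2, 0.1, -1.4]
width: 0.042
```

Call:
play_rows(
  steps=[
    {"gripper": 0,"tx": 0.9,"ty": 0,"tz": 0,"ax": 0,"ay": 0,"az": 0},
    {"gripper": 0,"tx": 0.9,"ty": 0,"tz": 0,"ax": 0,"ay": 0,"az": 0},
    {"gripper": 0,"tx": 0.8,"ty": 0,"tz": 0,"ax": 0,"ay": 0,"az": 0},
    {"gripper": 0,"tx": 0.7,"ty": 0,"tz": 0,"ax": 0,"ay": 0,"az": 0},
    {"gripper": 0,"tx": 0.4,"ty": 0,"tz": 0,"ax": 0,"ay": 0,"az": 0},
    {"gripper": 0,"tx": 0,"ty": 0,"tz": 0,"ax": 0,"ay": 0,"az": 0},
    {"gripper": 0,"tx": 0,"ty": 0,"tz": 0,"ax": 0,"ay": 0,"az": 0},
    {"gripper": 0,"tx": 0,"ty": 0,"tz": 0,"ax": 0,"ay": 0,"az": 0},
    {"gripper": 0,"tx": 0,"ty": 0,"tz": 0,"ax": 0,"ay": 0,"az": 0},
  ],
)

```text
t: 16.27
eef_pos: [0.4, -0.3352, 0.2159]
ee_rot: [2.874, 1.569, -0.391]
force: [-0.3, -0.5, -1.1]
width: 0.0418
```

Call:
play_rows(
  steps=[
    {"gripper": 0,"tx": 0.3,"ty": 0,"tz": 0,"ax": 0,"ay": 0,"az": 0},
    {"gripper": 0,"tx": 0.06,"ty": 0,"tz": 0,"ax": 0,"ay": 0,"az": 0},
    {"gripper": 0,"tx": 0,"ty": 0,"tz": 0,"ax": 0,"ay": 0,"az": 0},
    {"gripper": 0,"tx": 0,"ty": 0,"tz": 0,"ax": 0,"ay": 0,"az": 0},
  ],
)

```text
t: 16.6
eef_pos: [0.3995, -0.3351, 0.2058]
ee_rot: [2.785, 1.57, -0.481]
force: [-0.3, 0.2, 0.9]
width: 0.0419
```

Call:
play_rows(
  steps=[
    {"gripper": 0.7,"tx": 0.03,"ty": 0,"tz": 0,"ax": 0,"ay": 0,"az": 0},
    {"gripper": 0.7,"tx": 0,"ty": 0,"tz": 0,"ax": 0,"ay": 0,"az": 0},
    {"gripper": 0.7,"tx": 0,"ty": 0,"tz": 0,"ax": 0,"ay": 0,"az": 0},
    {"gripper": 0.7,"tx": -0.3,"ty": 0,"tz": 0,"ax": 0,"ay": 0,"az": 0},
    {"gripper": 0.7,"tx": -0.8,"ty": 0,"tz": 0,"ax": 0,"ay": 0,"az": 0},
    {"gripper": 0.7,"tx": -1,"ty": 0,"tz": 0,"ax": 0,"ay": 0,"az": 0},
    {"gripper": 0.7,"tx": -1,"ty": 0,"tz": 0,"ax": 0,"ay": 0,"az": 0},
    {"gripper": 0.7,"tx": -1,"ty": 0,"tz": 0,"ax": 0,"ay": 0,"az": 0},
    {"gripper": 0.7,"tx": 0,"ty": 0,"tz": 0,"ax": 0,"ay": 0,"az": 0},
  ],
)

```text
t: 17.35
eef_pos: [0.4008, -0.3358, 0.313]
ee_rot: [2.767, 1.563, -0.498]
force: [1.8, -0.8, -0.0]
width: 0.0614
```

```bash
python3 - <<'E'
from h import *
s=telemetry.get_state(); T=tool(s);print(s['t'],np.degrees(np.arctan2(T[1,1],T[0,1]))); print(go((.5518,-.0423,.05),s=s).round(2), s['width'])
E
```

```text
17.35 -97.0659685926245
[  4.16 -12.43  -4.47] 0.06143995523738095
```

Call:
play_rows(
  steps=[
    {"gripper": 0.7,"tx": 0,"ty": -0.89,"tz": -0.32,"ax": 0,"ay": 0,"az": 0},
    {"gripper": 0.7,"tx": 0,"ty": -0.89,"tz": -0.32,"ax": 0,"ay": 0,"az": 0},
    {"gripper": 0.7,"tx": 0,"ty": -0.89,"tz": -0.32,"ax": 0,"ay": 0,"az": 0},
    {"gripper": 0.7,"tx": 0,"ty": -0.89,"tz": -0.32,"ax": 0,"ay": 0,"az": 0},
    {"gripper": 0.7,"tx": 0,"ty": -0.89,"tz": -0.32,"ax": 0,"ay": 0,"az": 0},
    {"gripper": 0.7,"tx": 0,"ty": -0.89,"tz": -0.32,"ax": 0,"ay": 0,"az": 0},
    {"gripper": 0.7,"tx": 0,"ty": -0.89,"tz": -0.32,"ax": 0,"ay": 0,"az": 0},
    {"gripper": 0.7,"tx": 0,"ty": -0.89,"tz": -0.32,"ax": 0,"ay": 0,"az": 0},
    {"gripper": 0.7,"tx": 0,"ty": -0.89,"tz": -0.32,"ax": 0,"ay": 0,"az": 0},
    {"gripper": 0.7,"tx": 0,"ty": -0.89,"tz": -0.32,"ax": 0,"ay": 0,"az": 0},
    {"gripper": 0.7,"tx": 0,"ty": -0.89,"tz": -0.32,"ax": 0,"ay": 0,"az": 0},
    {"gripper": 0.7,"tx": 0,"ty": -0.89,"tz": -0.32,"ax": 0,"ay": 0,"az": 0},
    {"gripper": 0.7,"tx": 0,"ty": -0.89,"tz": -0.32,"ax": 0,"ay": 0,"az": 0},
    {"gripper": 0.7,"tx": 0,"ty": -0.89,"tz": -0.32,"ax": 0,"ay": 0,"az": 0},
  ],
)

```text
t: 18.52
eef_pos: [0.5495, -0.0387, 0.3079]
ee_rot: [-2.838, 1.57, 0.179]
force: [0.8, -0.9, 0.4]
width: 0.0612
```

Call:
play_rows(
  steps=[
    {"gripper": 0.7,"tx": 0,"ty": 0,"tz": 0,"ax": -0.98,"ay": 0,"az": 0},
    {"gripper": 0.7,"tx": 0,"ty": 0,"tz": 0,"ax": -0.98,"ay": 0,"az": 0},
    {"gripper": 0.7,"tx": 0,"ty": 0,"tz": 0,"ax": -0.98,"ay": 0,"az": 0},
    {"gripper": 0.7,"tx": 0,"ty": 0,"tz": 0,"ax": -0.98,"ay": 0,"az": 0},
    {"gripper": 0.7,"tx": 0,"ty": 0,"tz": 0,"ax": -0.98,"ay": 0,"az": 0},
    {"gripper": 0.7,"tx": 0,"ty": 0,"tz": 0,"ax": -0.98,"ay": 0,"az": 0},
    {"gripper": 0.7,"tx": 0,"ty": 0,"tz": 0,"ax": -0.98,"ay": 0,"az": 0},
    {"gripper": 0.7,"tx": 0,"ty": 0,"tz": 0,"ax": -0.98,"ay": 0,"az": 0},
    {"gripper": 0.7,"tx": 0,"ty": 0,"tz": 0,"ax": -0.98,"ay": 0,"az": 0},
    {"gripper": 0.7,"tx": 0,"ty": 0,"tz": 0,"ax": -0.98,"ay": 0,"az": 0},
    {"gripper": 0.7,"tx": 0,"ty": 0,"tz": 0,"ax": -0.98,"ay": 0,"az": 0},
    {"gripper": 0.7,"tx": 0,"ty": 0,"tz": 0,"ax": -0.98,"ay": 0,"az": 0},
    {"gripper": 0.7,"tx": 0,"ty": 0,"tz": 0,"ax": -0.98,"ay": 0,"az": 0},
    {"gripper": 0.7,"tx": 0,"ty": 0,"tz": 0,"ax": -0.98,"ay": 0,"az": 0},
    {"gripper": 0.7,"tx": 0,"ty": 0,"tz": 0,"ax": -0.98,"ay": 0,"az": 0},
    {"gripper": 0.7,"tx": 0,"ty": 0,"tz": 0,"ax": 0,"ay": 0,"az": 0},
    {"gripper": 0.7,"tx": 0,"ty": 0,"tz": 0,"ax": 0,"ay": 0,"az": 0},
  ],
)

```text
t: 19.93
eef_pos: [0.5491, -0.0398, 0.3077]
ee_rot: [1.969, 1.571, 0.24]
force: [-0.9, -0.3, -0.5]
width: 0.0611
```

```bash
python3 - <<'E'
from h import *
s=telemetry.get_state(); T=tool(s);print(s['t'],s['q'].round(2),np.degrees(np.arctan2(T[1,1],T[0,1]))); print(go((.5518,-.0423,.043),s=s).round(2), s['width'])
im=optics.grab_frame("side"); cv2.imwrite("pics/s5.png",cv2.resize(im[130:390,230:450,::-1],None,fx=2.2,fy=2.2,interpolation=cv2.INTER_CUBIC))
E
```

```text
19.9333 [ 0.28  0.24 -0.4   0.   -0.93  1.13] -9.10466399794812
[4.23 0.12 0.08] 0.06105085909016488
```

View pics/s5.png

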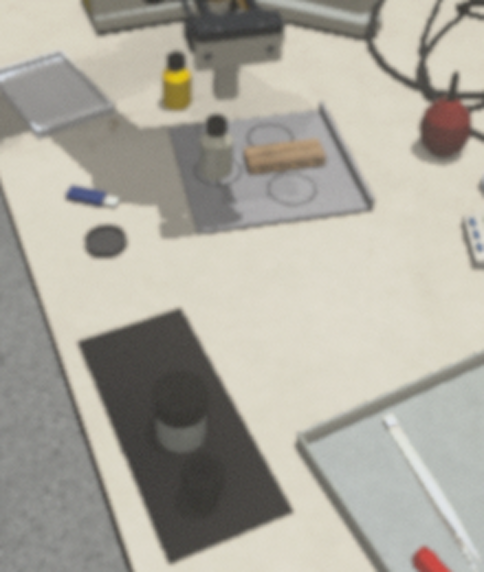

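Call:
play_rows(
  steps=[
    {"gripper": 0.7,"tx": 0.9,"ty": 0.12,"tz": 0.08,"ax": 0,"ay": 0,"az": 0},
    {"gripper": 0.7,"tx": 1,"ty": 0,"tz": 0,"ax": 0,"ay": 0,"az": 0},
    {"gripper": 0.7,"tx": 1,"ty": 0,"tz": 0,"ax": 0,"ay": 0,"az": 0},
    {"gripper": 0.7,"tx": 0.9,"ty": 0,"tz": 0,"ax": 0,"ay": 0,"az": 0},
    {"gripper": 0.7,"tx": 0.45,"ty": 0,"tz": 0,"ax": 0,"ay": 0,"az": 0},
    {"gripper": 0.7,"tx": 0,"ty": 0,"tz": 0,"ax": 0,"ay": 0,"az": 0},
    {"gripper": 0.7,"tx": 0,"ty": 0,"tz": 0,"ax": 0,"ay": 0,"az": 0},
    {"gripper": 0,"tx": 0,"ty": 0,"tz": 0,"ax": 0,"ay": 0,"az": 0},
    {"gripper": 0,"tx": 0,"ty": 0,"tz": 0,"ax": 0,"ay": 0,"az": 0},
    {"gripper": 0,"tx": 0,"ty": 0,"tz": 0,"ax": 0,"ay": 0,"az": 0},
    {"gripper": 0,"tx": 0,"ty": 0,"tz": 0,"ax": 0,"ay": 0,"az": 0},
    {"gripper": 0,"tx": 0,"ty": 0,"tz": 0,"ax": 0,"ay": 0,"az": 0},
    {"gripper": 0,"tx": 0,"ty": 0,"tz": 0,"ax": 0,"ay": 0,"az": 0},
  ],
)

```text
t: 21.07
eef_pos: [0.5521, -0.0422, 0.2018]
ee_rot: [1.89, 1.57, 0.163]
force: [-0.5, 1.0, 3.5]
width: 0.034
```

Call:
play_rows(
  steps=[
    {"gripper": 0,"tx": -0.8,"ty": 0,"tz": 0,"ax": 0,"ay": 0,"az": 0},
    {"gripper": 0,"tx": -1,"ty": 0,"tz": 0,"ax": 0,"ay": 0,"az": 0},
    {"gripper": 0,"tx": -1,"ty": 0,"tz": 0,"ax": 0,"ay": 0,"az": 0},
    {"gripper": 0,"tx": -0.8,"ty": 0,"tz": 0,"ax": 0,"ay": 0,"az": 0},
    {"gripper": 0,"tx": 0,"ty": -0.47,"tz": 0.92,"ax": 0,"ay": 0,"az": 0},
    {"gripper": 0,"tx": 0,"ty": -0.47,"tz": 0.92,"ax": 0,"ay": 0,"az": 0},
    {"gripper": 0,"tx": 0,"ty": -0.47,"tz": 0.92,"ax": 0,"ay": 0,"az": 0},
    {"gripper": 0,"tx": 0,"ty": -0.47,"tz": 0.92,"ax": 0,"ay": 0,"az": 0},
    {"gripper": 0,"tx": 0,"ty": -0.47,"tz": 0.92,"ax": 0,"ay": 0,"az": 0},
    {"gripper": 0,"tx": 0,"ty": -0.47,"tz": 0.92,"ax": 0,"ay": 0,"az": 0},
    {"gripper": 0,"tx": 0,"ty": -0.47,"tz": 0.92,"ax": 0,"ay": 0,"az": 0},
    {"gripper": 0,"tx": 0,"ty": -0.47,"tz": 0.92,"ax": 0,"ay": 0,"az": 0},
    {"gripper": 0,"tx": 0,"ty": -0.47,"tz": 0.92,"ax": 0,"ay": 0,"az": 0},
    {"gripper": 0,"tx": 0,"ty": -0.47,"tz": 0.92,"ax": 0,"ay": 0,"az": 0},
    {"gripper": 0,"tx": 0.5,"ty": 0,"tz": 0,"ax": 0,"ay": 0,"az": 0},
    {"gripper": 0,"tx": 0.9,"ty": 0,"tz": 0,"ax": 0,"ay": 0,"az": 0},
    {"gripper": 0,"tx": 0.9,"ty": 0,"tz": 0,"ax": 0,"ay": 0,"az": 0},
    {"gripper": 0,"tx": 0.7,"ty": 0,"tz": 0,"ax": 0,"ay": 0,"az": 0},
    {"gripper": 0,"tx": 0.4,"ty": 0,"tz": 0,"ax": 0,"ay": 0,"az": 0},
    {"gripper": 0,"tx": 0,"ty": 0,"tz": 0,"ax": 0,"ay": 0,"az": 0},
  ],
)

```text
t: 22.73
eef_pos: [0.399, -0.2511, 0.2041]
ee_rot: [-1.639, 1.567, 2.917]
force: [0.7, 0.5, 0.1]
width: 0.0343
```

Call:
play_rows(
  steps=[
    {"gripper": 0,"tx": 0,"ty": 0,"tz": 0,"ax": 0,"ay": 0,"az": 0},
    {"gripper": 0,"tx": 0,"ty": 0,"tz": 0,"ax": 0,"ay": 0,"az": 0},
  ],
)

```text
t: 22.9
eef_pos: [0.4005, -0.2513, 0.2068]
ee_rot: [1.406, 1.57, -0.32]
force: [0.2, -0.1, -0.6]
width: 0.0341
```

10 mm still to go (release at 0.1968).

Call:
play_rows(
  steps=[
    {"gripper": 0,"tx": 0.3,"ty": 0,"tz": 0,"ax": 0,"ay": 0,"az": 0},
    {"gripper": 0,"tx": 0.08,"ty": 0,"tz": 0,"ax": 0,"ay": 0,"az": 0},
    {"gripper": 0,"tx": 0,"ty": 0,"tz": 0,"ax": 0,"ay": 0,"az": 0},
    {"gripper": 0,"tx": 0,"ty": 0,"tz": 0,"ax": 0,"ay": 0,"az": 0},
    {"gripper": 0,"tx": 0,"ty": 0,"tz": 0,"ax": 0,"ay": 0,"az": 0},
  ],
)

```text
t: 23.32
eef_pos: [0.4002, -0.2512, 0.1968]
ee_rot: [1.574, 1.57, -0.153]
force: [0.3, -0.3, -0.1]
width: 0.0341
```

Call:
play_rows(
  steps=[
    {"gripper": 0,"tx": 0.04,"ty": 0,"tz": 0,"ax": 0,"ay": 0,"az": 0},
    {"gripper": 0.6,"tx": 0,"ty": 0,"tz": 0,"ax": 0,"ay": 0,"az": 0},
    {"gripper": 0.6,"tx": 0,"ty": 0,"tz": 0,"ax": 0,"ay": 0,"az": 0},
    {"gripper": 0.6,"tx": 0,"ty": 0,"tz": 0,"ax": 0,"ay": 0,"az": 0},
    {"gripper": 0.6,"tx": -0.3,"ty": 0,"tz": 0,"ax": 0,"ay": 0,"az": 0},
    {"gripper": 0.6,"tx": -0.8,"ty": 0,"tz": 0,"ax": 0,"ay": 0,"az": 0},
    {"gripper": 0.6,"tx": -1,"ty": 0,"tz": 0,"ax": 0,"ay": 0,"az": 0},
    {"gripper": 0.6,"tx": -1,"ty": 0,"tz": 0,"ax": 0,"ay": 0,"az": 0},
    {"gripper": 0.6,"tx": -1,"ty": 0,"tz": 0,"ax": 0,"ay": 0,"az": 0},
    {"gripper": 0.6,"tx": -0.5,"ty": 0,"tz": 0,"ax": 0,"ay": 0,"az": 0},
    {"gripper": 0.6,"tx": 0,"ty": 0,"tz": 0,"ax": 0,"ay": 0,"az": 0},
  ],
)

```text
t: 24.23
eef_pos: [0.4009, -0.2515, 0.3143]
ee_rot: [1.459, 1.565, -0.267]
force: [0.5, -0.0, 0.3]
width: 0.0529
```

```bash
python3 - <<'E'
from h import *
s=telemetry.get_state(); T=tool(s);print(s['t'],np.degrees(np.arctan2(T[1,1],T[0,1]))); print(go((.6255,-.055,.031),s=s).round(2), s['width'])
E
```

```text
24.2333 -8.895510836814896
[ 5.01  7.59 -9.16] 0.052931663041159954
```

Call:
play_rows(
  steps=[
    {"gripper": 0.6,"tx": 0,"ty": 0.76,"tz": -0.92,"ax": 0,"ay": 0,"az": 0},
    {"gripper": 0.6,"tx": 0,"ty": 0.76,"tz": -0.92,"ax": 0,"ay": 0,"az": 0},
    {"gripper": 0.6,"tx": 0,"ty": 0.76,"tz": -0.92,"ax": 0,"ay": 0,"az": 0},
    {"gripper": 0.6,"tx": 0,"ty": 0.76,"tz": -0.92,"ax": 0,"ay": 0,"az": 0},
    {"gripper": 0.6,"tx": 0,"ty": 0.76,"tz": -0.92,"ax": 0,"ay": 0,"az": 0},
    {"gripper": 0.6,"tx": 0,"ty": 0.76,"tz": -0.92,"ax": 0,"ay": 0,"az": 0},
    {"gripper": 0.6,"tx": 0,"ty": 0.76,"tz": -0.92,"ax": 0,"ay": 0,"az": 0},
    {"gripper": 0.6,"tx": 0,"ty": 0.76,"tz": -0.92,"ax": 0,"ay": 0,"az": 0},
    {"gripper": 0.6,"tx": 0,"ty": 0.76,"tz": -0.92,"ax": 0,"ay": 0,"az": 0},
    {"gripper": 0.6,"tx": 0,"ty": 0.76,"tz": -0.92,"ax": 0,"ay": 0,"az": 0},
    {"gripper": 0.6,"tx": 1,"ty": 0,"tz": 0,"ax": 0,"ay": 0,"az": 0},
    {"gripper": 0.6,"tx": 0.8,"ty": 0,"tz": 0,"ax": 0,"ay": 0,"az": 0},
    {"gripper": 0.6,"tx": 0,"ty": 0,"tz": 0,"ax": 0,"ay": 0,"az": 0},
    {"gripper": 0.6,"tx": 0,"ty": 0,"tz": 0,"ax": 0,"ay": 0,"az": 0},
  ],
)

```text
t: 25.4
eef_pos: [0.6229, -0.0536, 0.2644]
ee_rot: [-1.179, 1.567, -2.905]
force: [-0.1, -0.6, 0.6]
width: 0.0526
```

```bash
python3 - <<'E'
from h import *
s=telemetry.get_state(); T=tool(s);print(s['t'],np.degrees(np.arctan2(T[1,1],T[0,1]))); print(go((.6255,-.055,.031),s=s).round(2), s['width'])
im=optics.grab_frame("side"); cv2.imwrite("pics/s6.png",cv2.resize(im[130:390,230:450,::-1],None,fx=2.2,fy=2.2,interpolation=cv2.INTER_CUBIC))
im=optics.grab_frame("wrist"); cv2.imwrite("pics/w6.png",im[:,:,::-1])
E
```

```text
25.4 -8.918868171115784
[2.97 0.14 0.03] 0.052561705848844065
```

View pics/s6.png

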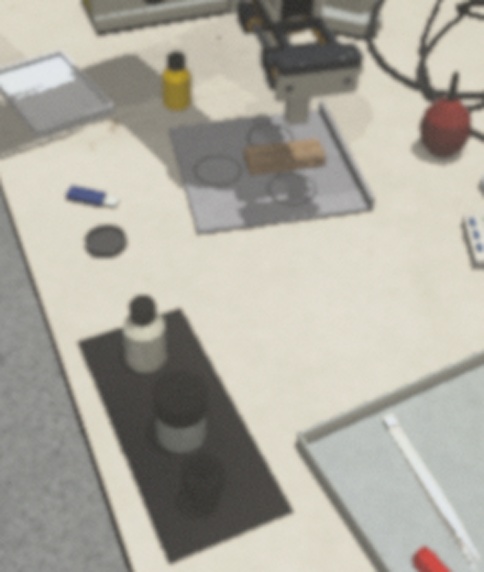

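View pics/w6.png

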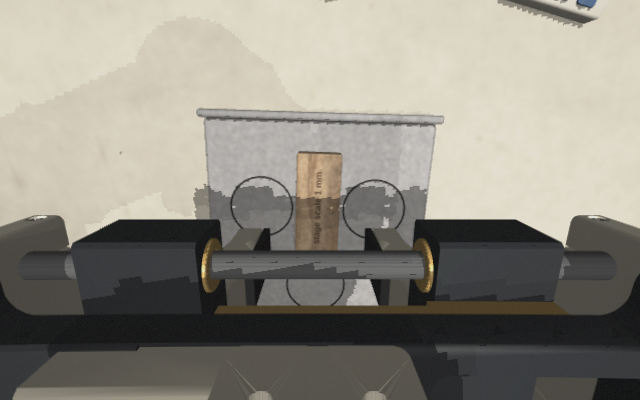

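```bash
python3 - <<'E'
from h import *
s=telemetry.get_state()
print(on("wrist",262,207,.008,s).round(4),on("wrist",374.5,209.5,.008,s).round(4))
print(on("wrist",297,152.5,.022,s).round(4),on("wrist",341,154,.022,s).round(4))
im=cv2.imread("pics/w6.png"); k=3;x0,y0=190,100
cr=cv2.resize(im[y0:y0+130,x0:x0+260],None,fx=k,fy=k,interpolation=cv2.INTER_CUBIC)
for r in RINGS[1:]:
    q=proj("wrist",bd(circ(*r,.025,.008),.6013,-.0507,np.radians(-9.4)),s); cv2.polylines(cr,[np.int32((q-[x0,y0]+.5)*k)],False,(0,255,0),1)
cv2.imwrite("pics/w6c.png",cr)
E
```

```text
[ 0.6291 -0.0094  0.008 ] [ 0.6125 -0.1011  0.008 ]
[ 0.6701 -0.0469  0.022 ] [ 0.6639 -0.079   0.022 ]
```

View pics/w6c.png

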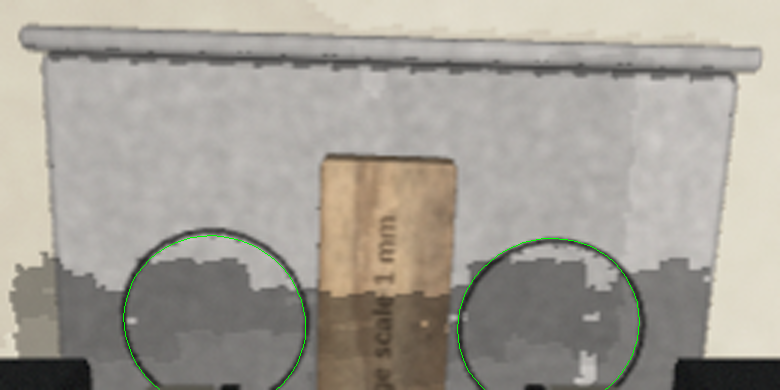

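Call:
play_rows(
  steps=[
    {"gripper": 0.6,"tx": 0.9,"ty": 0.06,"tz": 0.03,"ax": 0.1,"ay": 0,"az": 0},
    {"gripper": 0.6,"tx": 0.9,"ty": 0,"tz": 0,"ax": 0,"ay": 0,"az": 0},
    {"gripper": 0.6,"tx": 0.7,"ty": 0,"tz": 0,"ax": 0,"ay": 0,"az": 0},
    {"gripper": 0.6,"tx": 0.35,"ty": 0,"tz": 0,"ax": 0,"ay": 0,"az": 0},
    {"gripper": 0.6,"tx": 0.1,"ty": 0,"tz": 0,"ax": 0,"ay": 0,"az": 0},
    {"gripper": 0.6,"tx": 0,"ty": 0,"tz": 0,"ax": 0,"ay": 0,"az": 0},
    {"gripper": 0.6,"tx": 0,"ty": 0,"tz": 0,"ax": 0,"ay": 0,"az": 0},
  ],
)

```text
t: 26.08
eef_pos: [0.6255, -0.0545, 0.1934]
ee_rot: [1.794, 1.569, 0.057]
force: [0.2, -0.7, 0.3]
width: 0.0526
```

Call:
play_rows(
  steps=[
    {"gripper": 0.6,"tx": 0.12,"ty": 0,"tz": 0,"ax": 0,"ay": 0,"az": 0},
    {"gripper": 0.6,"tx": 0,"ty": 0,"tz": 0,"ax": 0,"ay": 0,"az": 0},
    {"gripper": 0,"tx": 0,"ty": 0,"tz": 0,"ax": 0,"ay": 0,"az": 0},
    {"gripper": 0,"tx": 0,"ty": 0,"tz": 0,"ax": 0,"ay": 0,"az": 0},
    {"gripper": 0,"tx": 0,"ty": 0,"tz": 0,"ax": 0,"ay": 0,"az": 0},
    {"gripper": 0,"tx": 0,"ty": 0,"tz": 0,"ax": 0,"ay": 0,"az": 0},
    {"gripper": 0,"tx": 0,"ty": 0,"tz": 0,"ax": 0,"ay": 0,"az": 0},
  ],
  newtons=25,
)

```text
t: 26.67
eef_pos: [0.6249, -0.0545, 0.1891]
ee_rot: [1.71, 1.571, -0.027]
force: [-0.9, 0.3, 1.6]
width: 0.0339
```

Call:
play_rows(
  steps=[
    {"gripper": 0,"tx": -0.6,"ty": 0,"tz": 0,"ax": 0,"ay": 0,"az": 0},
    {"gripper": 0,"tx": -0.9,"ty": 0,"tz": 0,"ax": 0,"ay": 0,"az": 0},
    {"gripper": 0,"tx": -1,"ty": 0,"tz": 0,"ax": 0,"ay": 0,"az": 0},
    {"gripper": 0,"tx": -1,"ty": 0,"tz": 0,"ax": 0,"ay": 0,"az": 0},
    {"gripper": 0,"tx": -1,"ty": 0,"tz": 0,"ax": 0,"ay": 0,"az": 0},
    {"gripper": 0,"tx": -0.5,"ty": 0,"tz": 0,"ax": 0,"ay": 0,"az": 0},
  ],
)

```text
t: 27.17
eef_pos: [0.6254, -0.0545, 0.3173]
ee_rot: [1.779, 1.567, 0.042]
force: [-0.4, 0.4, -0.2]
width: 0.0338
```

```bash
python3 - <<'E'
from h import *
s=telemetry.get_state(); 
P=np.array([on("top",160+X/8-.5,225+Y/8-.5,.012)[:2] for X,Y in [(70,130),(600,35),(652,385),(112,495)]]); print(P.round(4),P.mean(0))
l=P[0]-P[1]+P[3]-P[2]; print(np.degrees(np.arctan2(l[1],l[0]))-90); w=P[0]-P[3]+P[1]-P[2]; print(np.degrees(np.arctan2(w[1],w[0])))
print(go((*P.mean(0),.15),s=s).round(2),s['width'],s['force'])
E
```

```text
[[0.4567 0.2621]
 [0.4815 0.1151]
 [0.3844 0.0979]
 [0.3567 0.2442]] [0.41980259 0.17982166]
10.159859602021953
10.08280214907333
[ 0.3  -9.68 -7.88] 0.03382782435336838 [-0.41111259  0.36597439 -0.192355  ]
```

Call:
play_rows(
  steps=[
    {"gripper": 0,"tx": 0,"ty": -0.97,"tz": -0.92,"ax": 0,"ay": 0,"az": 0},
    {"gripper": 0,"tx": 0,"ty": -0.97,"tz": -0.92,"ax": 0,"ay": 0,"az": 0},
    {"gripper": 0,"tx": 0,"ty": -0.97,"tz": -0.92,"ax": 0,"ay": 0,"az": 0},
    {"gripper": 0,"tx": 0,"ty": -0.97,"tz": -0.92,"ax": 0,"ay": 0,"az": 0},
    {"gripper": 0,"tx": 0,"ty": -0.97,"tz": -0.92,"ax": 0,"ay": 0,"az": 0},
    {"gripper": 0,"tx": 0,"ty": -0.97,"tz": -0.92,"ax": 0,"ay": 0,"az": 0},
    {"gripper": 0,"tx": 0,"ty": -0.97,"tz": -0.92,"ax": 0,"ay": 0,"az": 0},
    {"gripper": 0,"tx": 0,"ty": -0.97,"tz": -0.92,"ax": 0,"ay": 0,"az": 0},
    {"gripper": 0,"tx": 0,"ty": -0.97,"tz": -0.92,"ax": 0,"ay": 0,"az": 0},
    {"gripper": 0,"tx": 0,"ty": -0.97,"tz": -0.92,"ax": 0,"ay": 0,"az": 0},
    {"gripper": 0,"tx": 0,"ty": -0.97,"tz": -0.92,"ax": 0,"ay": 0,"az": 0},
    {"gripper": 0,"tx": 0,"ty": 0,"tz": 0,"ax": 0,"ay": 0,"az": 0},
  ],
)

```text
t: 28.17
eef_pos: [0.4014, 0.2424, 0.3143]
ee_rot: [2.905, 1.569, 1.171]
force: [-0.2, 0.5, -1.1]
width: 0.0339
```

Call:
play_rows(
  steps=[
    {"gripper": 0,"tx": 0,"ty": 0,"tz": 0,"ax": 0.98,"ay": 0,"az": 0},
    {"gripper": 0,"tx": 0,"ty": 0,"tz": 0,"ax": 0.98,"ay": 0,"az": 0},
    {"gripper": 0,"tx": 0,"ty": 0,"tz": 0,"ax": 0.98,"ay": 0,"az": 0},
    {"gripper": 0,"tx": 0,"ty": 0,"tz": 0,"ax": 0.98,"ay": 0,"az": 0},
    {"gripper": 0,"tx": 0,"ty": 0,"tz": 0,"ax": 0.98,"ay": 0,"az": 0},
    {"gripper": 0,"tx": 0,"ty": 0,"tz": 0,"ax": 0.98,"ay": 0,"az": 0},
    {"gripper": 0,"tx": 0,"ty": 0,"tz": 0,"ax": 0.98,"ay": 0,"az": 0},
    {"gripper": 0,"tx": 0,"ty": 0,"tz": 0,"ax": 0.98,"ay": 0,"az": 0},
    {"gripper": 0,"tx": 0,"ty": 0,"tz": 0,"ax": 0.98,"ay": 0,"az": 0},
    {"gripper": 0,"tx": 0,"ty": 0,"tz": 0,"ax": 0.98,"ay": 0,"az": 0},
    {"gripper": 0,"tx": 0,"ty": 0,"tz": 0,"ax": 0.98,"ay": 0,"az": 0},
    {"gripper": 0,"tx": 0,"ty": 0,"tz": 0,"ax": 0.98,"ay": 0,"az": 0},
    {"gripper": 0,"tx": 0,"ty": 0,"tz": 0,"ax": 0,"ay": 0,"az": 0},
    {"gripper": 0,"tx": 0,"ty": 0,"tz": 0,"ax": 0,"ay": 0,"az": 0},
  ],
)

```text
t: 29.33
eef_pos: [0.4036, 0.239, 0.3139]
ee_rot: [0.087, 1.571, -2.879]
force: [-0.4, 0.5, -1.3]
width: 0.0339
```

```bash
python3 - <<'E'
from h import *
s=telemetry.get_state(); T=tool(s);print(s['t'],s['q'].round(2),np.degrees(np.arctan2(T[1,1],T[0,1])),s['width'])
im=optics.grab_frame("wrist"); cv2.imwrite("pics/w7.png",im[:,:,::-1])
E
```

```text
29.3333 [ 0.96  0.1  -0.56 -0.   -0.91 -0.78] -79.91763456286381 0.03385928777118644
```

View pics/w7.png

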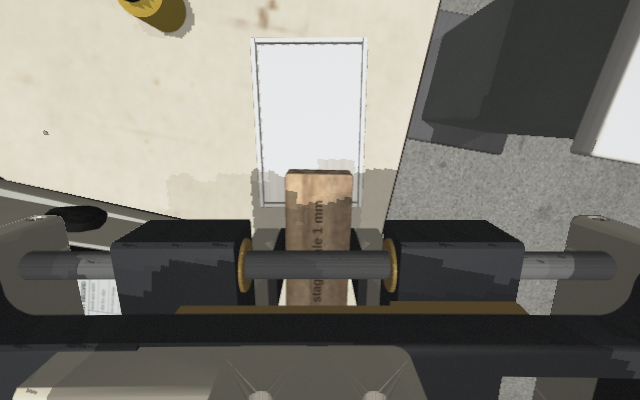

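```bash
python3 - <<'E'
from h import *
s=telemetry.get_state(); T=tool(s); im=cv2.imread("pics/w7.png")
cr=cv2.resize(im[25:225,235:385],None,fx=4,fy=4,interpolation=cv2.INTER_CUBIC)
k=4;x0,y0=235,25
def dr(P,col):
    q=proj("wrist",P,s); cv2.polylines(cr,[np.int32((q-[x0,y0]+.5)*k)],False,col,1)
cv2.imwrite("pics/w7c0.png",cr)
c=(.4198,.1798);yw=np.radians(10.1)
for hx,hy,z in [(.05,.075,.012),(.046,.071,.012),(.046,.071,.004)]:
    dr(bd([[hx,hy,z],[hx,-hy,z],[-hx,-hy,z],[-hx,hy,z],[hx,hy,z]],*c,yw),(0,255,0) if hx>.046 else (0,0,255) if z<.01 else (255,0,0))
# case outline
L=.0425
Pt=lambda y,z: T[:3,3]+T[:3,0]*.1671+T[:3,1]*y+T[:3,2]*z
dr(np.array([Pt(-L,-.017),Pt(L,-.017),Pt(L,.017),Pt(-L,.017)]),(255,0,255))
cv2.imwrite("pics/w7c.png",cr)
E
```

```text
(no output)
```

View pics/w7c.png

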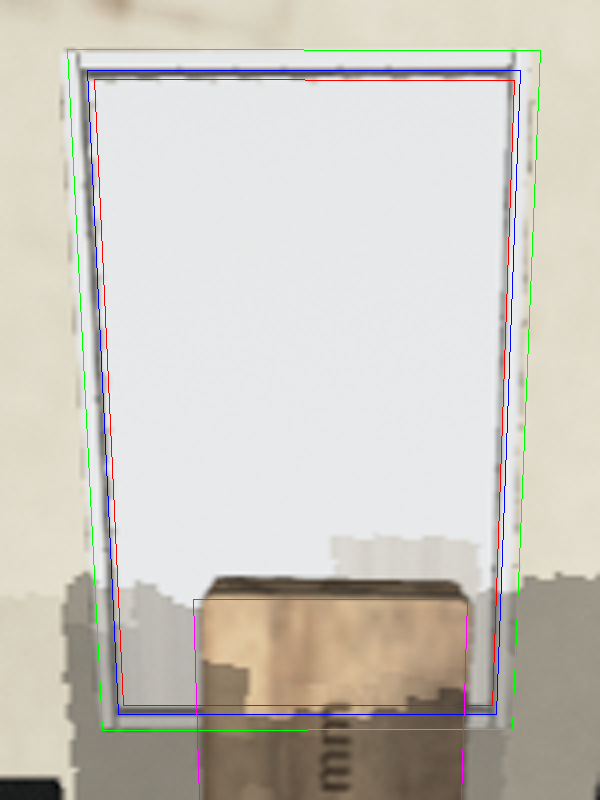

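Call:
play_rows(
  steps=[
    {"gripper": 0,"tx": 0,"ty": 0.82,"tz": -0.11,"ax": 0,"ay": 0,"az": 0},
    {"gripper": 0,"tx": 0,"ty": 0.82,"tz": -0.11,"ax": 0,"ay": 0,"az": 0},
    {"gripper": 0,"tx": 0,"ty": 0.82,"tz": -0.11,"ax": 0,"ay": 0,"az": 0},
    {"gripper": 0,"tx": 0.9,"ty": 0,"tz": 0,"ax": 0,"ay": 0,"az": 0},
    {"gripper": 0,"tx": 0.9,"ty": 0,"tz": 0,"ax": 0,"ay": 0,"az": 0},
    {"gripper": 0,"tx": 0.9,"ty": 0,"tz": 0,"ax": 0,"ay": 0,"az": 0},
    {"gripper": 0,"tx": 0.9,"ty": 0,"tz": 0,"ax": 0,"ay": 0,"az": 0},
    {"gripper": 0,"tx": 0.5,"ty": 0,"tz": 0,"ax": 0,"ay": 0,"az": 0},
    {"gripper": 0,"tx": 0,"ty": 0,"tz": 0,"ax": 0,"ay": 0,"az": 0},
    {"gripper": 0,"tx": 0,"ty": 0,"tz": 0,"ax": 0,"ay": 0,"az": 0},
    {"gripper": 0,"tx": 0,"ty": 0,"tz": 0,"ax": 0,"ay": 0,"az": 0},
  ],
)

```text
t: 30.3
eef_pos: [0.4227, 0.1804, 0.2122]
ee_rot: [-2.734, 1.57, 0.582]
force: [-0.3, 0.3, -0.3]
width: 0.034
```

```bash
python3 - <<'E'
from h import *
s=telemetry.get_state(); T=tool(s); print(s['t'],s['eef_pos'].round(4),go((.4222,.180,.0261),s=s).round(2),np.degrees(np.arctan2(T[1,1],T[0,1])))
im=optics.grab_frame("wrist"); cv2.imwrite("pics/w8.png",im[:,:,::-1])
im=optics.grab_frame("side"); cv2.imwrite("pics/s8.png",cv2.resize(im[100:250,190:390,::-1],None,fx=3,fy=3,interpolation=cv2.INTER_CUBIC))
E
```

```text
30.3 [0.4227 0.1804 0.2122] [1.08 0.01 0.03] -79.9963756894934
```

View pics/w8.png

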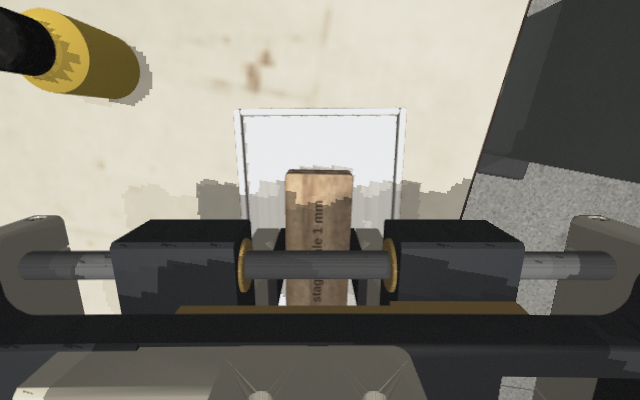

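View pics/s8.png

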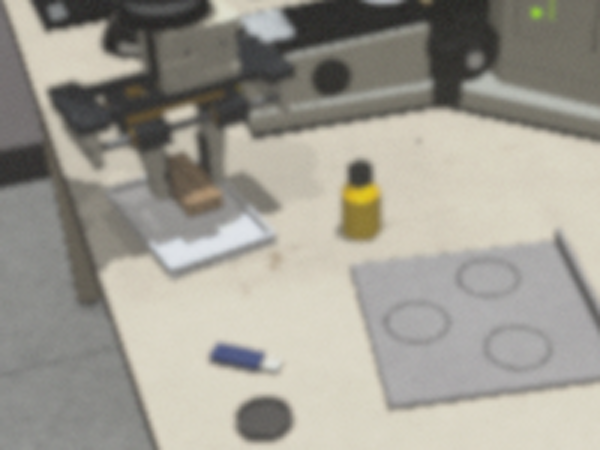

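Call:
play_rows(
  steps=[
    {"gripper": 0,"tx": 0.6,"ty": 0,"tz": 0,"ax": 0,"ay": 0,"az": 0},
    {"gripper": 0,"tx": 0.36,"ty": 0,"tz": 0,"ax": 0,"ay": 0,"az": 0},
    {"gripper": 0,"tx": 0,"ty": 0,"tz": 0,"ax": 0,"ay": 0,"az": 0},
    {"gripper": 0,"tx": 0,"ty": 0,"tz": 0,"ax": 0,"ay": 0,"az": 0},
    {"gripper": 0,"tx": 0,"ty": 0,"tz": 0,"ax": 0,"ay": 0,"az": 0},
  ],
)

```text
t: 30.82
eef_pos: [0.4225, 0.1801, 0.1879]
ee_rot: [-2.987, 1.571, 0.328]
force: [-0.6, 0.4, -1.2]
width: 0.0341
```

Call:
play_rows(
  steps=[
    {"gripper": 0,"tx": 0.1,"ty": 0,"tz": 0,"ax": 0,"ay": 0,"az": 0},
    {"gripper": 0,"tx": 0,"ty": 0,"tz": 0,"ax": 0,"ay": 0,"az": 0},
    {"gripper": 0,"tx": 0,"ty": 0,"tz": 0,"ax": 0,"ay": 0,"az": 0},
  ],
)

```text
t: 31.07
eef_pos: [0.4224, 0.1801, 0.1851]
ee_rot: [-2.522, 1.57, 0.793]
force: [-0.1, -0.5, -0.5]
width: 0.0342
```

Call:
play_rows(
  steps=[
    {"gripper": 0,"tx": 0.04,"ty": 0,"tz": 0,"ax": 0,"ay": 0,"az": 0},
    {"gripper": 0.46,"tx": 0,"ty": 0,"tz": 0,"ax": 0,"ay": 0,"az": 0},
    {"gripper": 0.46,"tx": 0,"ty": 0,"tz": 0,"ax": 0,"ay": 0,"az": 0},
    {"gripper": 0.46,"tx": 0,"ty": 0,"tz": 0,"ax": 0,"ay": 0,"az": 0},
    {"gripper": 0.46,"tx": -0.3,"ty": 0,"tz": 0,"ax": 0,"ay": 0,"az": 0},
    {"gripper": 0.46,"tx": -0.8,"ty": 0,"tz": 0,"ax": 0,"ay": 0,"az": 0},
    {"gripper": 0.46,"tx": -1,"ty": 0,"tz": 0,"ax": 0,"ay": 0,"az": 0},
    {"gripper": 0.7,"tx": -1,"ty": 0,"tz": 0,"ax": 0,"ay": 0,"az": 0},
    {"gripper": 0.7,"tx": -1,"ty": 0,"tz": 0,"ax": 0,"ay": 0,"az": 0},
    {"gripper": 0.7,"tx": -0.9,"ty": 0,"tz": 0,"ax": 0,"ay": 0,"az": 0},
    {"gripper": 0.7,"tx": 0,"ty": -0.8,"tz": 0,"ax": 0,"ay": 0,"az": 0},
    {"gripper": 0.7,"tx": 0,"ty": -0.8,"tz": 0,"ax": 0,"ay": 0,"az": 0},
    {"gripper": 0.7,"tx": 0,"ty": -0.8,"tz": 0,"ax": 0,"ay": 0,"az": 0},
    {"gripper": 0.7,"tx": 0,"ty": 0,"tz": 0,"ax": 0,"ay": 0,"az": 0},
  ],
  newtons=20,
)

```text
t: 32.23
eef_pos: [0.412, 0.2415, 0.3099]
ee_rot: [-2.497, 1.569, 0.819]
force: [0.5, 0.1, -0.1]
width: 0.0614
```

```bash
python3 - <<'E'
from h import *
s=telemetry.get_state(); T=tool(s); print(s['t'],T.round(3))
im=optics.grab_frame("wrist")[:,:,::-1].copy(); cv2.imwrite("pics/w9.png",im)
E
```

```text
32.2333 [[ 0.001  0.174 -0.985  0.412]
 [ 0.002 -0.985 -0.174  0.241]
 [-1.    -0.001 -0.002  0.31 ]
 [ 0.     0.     0.     1.   ]]
```

View pics/w9.png

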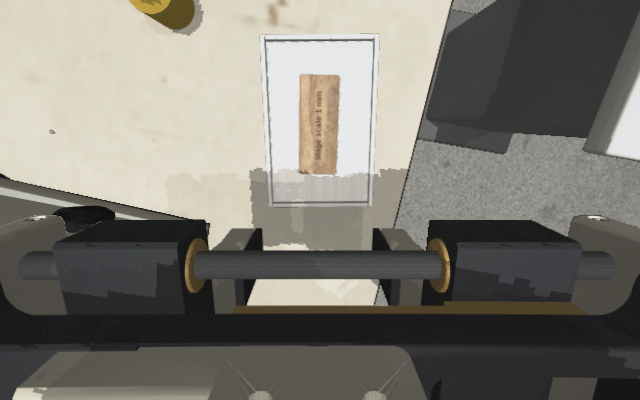

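Call:
play_rows(
  steps=[
    {"gripper": 0.7,"tx": 0,"ty": 0,"tz": 0,"ax": 1,"ay": 0,"az": 0},
    {"gripper": 0.7,"tx": 0,"ty": 0,"tz": 0,"ax": 1,"ay": 0,"az": 0},
    {"gripper": 0.7,"tx": 0,"ty": 0,"tz": 0,"ax": 1,"ay": 0,"az": 0},
    {"gripper": 0.7,"tx": 0,"ty": 0.935,"tz": -0.325,"ax": 0,"ay": 0,"az": 0},
    {"gripper": 0.7,"tx": 0,"ty": 0.935,"tz": -0.325,"ax": 0,"ay": 0,"az": 0},
    {"gripper": 0.7,"tx": 0,"ty": 0.935,"tz": -0.325,"ax": 0,"ay": 0,"az": 0},
    {"gripper": 0.7,"tx": 0,"ty": 0.935,"tz": -0.325,"ax": 0,"ay": 0,"az": 0},
    {"gripper": 0.7,"tx": 0,"ty": 0.935,"tz": -0.325,"ax": 0,"ay": 0,"az": 0},
    {"gripper": 0.7,"tx": 0,"ty": 0.935,"tz": -0.325,"ax": 0,"ay": 0,"az": 0},
    {"gripper": 0.7,"tx": 0,"ty": 0.935,"tz": -0.325,"ax": 0,"ay": 0,"az": 0},
    {"gripper": 0.7,"tx": 0,"ty": 0.935,"tz": -0.325,"ax": 0,"ay": 0,"az": 0},
    {"gripper": 0.7,"tx": 0,"ty": 0.935,"tz": -0.325,"ax": 0,"ay": 0,"az": 0},
    {"gripper": 0.7,"tx": 0,"ty": 0.935,"tz": -0.325,"ax": 0,"ay": 0,"az": 0},
    {"gripper": 0.7,"tx": 0,"ty": 0.935,"tz": -0.325,"ax": 0,"ay": 0,"az": 0},
    {"gripper": 0.7,"tx": 0,"ty": 0.935,"tz": -0.325,"ax": 0,"ay": 0,"az": 0},
  ],
)

```text
t: 33.53
eef_pos: [0.4687, -0.0541, 0.3092]
ee_rot: [0.191, 1.571, -3.092]
force: [0.6, 0.0, 0.1]
width: 0.0612
```

Call:
play_rows(
  steps=[
    {"gripper": 0.7,"tx": 0,"ty": 0.97,"tz": 0.1,"ax": 0,"ay": 0,"az": 0},
    {"gripper": 0.7,"tx": 0,"ty": 0.97,"tz": 0.1,"ax": 0,"ay": 0,"az": 0},
    {"gripper": 0.7,"tx": 0,"ty": 0.97,"tz": 0.1,"ax": 0,"ay": 0,"az": 0},
    {"gripper": 0.7,"tx": 0,"ty": 0.97,"tz": 0.1,"ax": 0,"ay": 0,"az": 0},
    {"gripper": 0.7,"tx": 0,"ty": 0.97,"tz": 0.1,"ax": 0,"ay": 0,"az": 0},
    {"gripper": 0.7,"tx": 0,"ty": 0.97,"tz": 0.1,"ax": 0,"ay": 0,"az": 0},
    {"gripper": 0.7,"tx": 0,"ty": 0.97,"tz": 0.1,"ax": 0,"ay": 0,"az": 0},
    {"gripper": 0.7,"tx": 0,"ty": 0.97,"tz": 0.1,"ax": 0,"ay": 0,"az": 0},
    {"gripper": 0.7,"tx": 0,"ty": 0.97,"tz": 0.1,"ax": 0,"ay": 0,"az": 0},
    {"gripper": 0.7,"tx": 0,"ty": 0.97,"tz": 0.1,"ax": 0,"ay": 0,"az": 0},
    {"gripper": 0.7,"tx": 0,"ty": 0.97,"tz": 0.1,"ax": 0,"ay": 0,"az": 0},
    {"gripper": 0.7,"tx": 0,"ty": 0.97,"tz": 0.1,"ax": 0,"ay": 0,"az": 0},
    {"gripper": 0.7,"tx": 0,"ty": 0,"tz": 0,"ax": 0,"ay": 0,"az": 0},
    {"gripper": 0.7,"tx": 0,"ty": 0,"tz": 0,"ax": 0,"ay": 0,"az": 0},
  ],
)

```text
t: 34.7
eef_pos: [0.3974, -0.3373, 0.3088]
ee_rot: [-0.246, 1.57, 2.752]
force: [-0.2, 0.2, -0.7]
width: 0.0611
```

```bash
python3 - <<'E'
from h import *
s=telemetry.get_state(); T=tool(s); print(s['t'],s['eef_pos'].round(4),go((.3995,-.3351,.0468),s=s).round(2),np.degrees(np.arctan2(T[1,1],T[0,1])))
E
```

```text
34.7 [ 0.3974 -0.3373  0.3088] [ 4.12 -0.1  -0.08] -98.2452947147082
```

Call:
play_rows(
  steps=[
    {"gripper": 0.7,"tx": 0.9,"ty": -0.05,"tz": -0.06,"ax": 0,"ay": 0,"az": 0},
    {"gripper": 0.7,"tx": 1,"ty": 0,"tz": 0,"ax": 0,"ay": 0,"az": 0},
    {"gripper": 0.7,"tx": 1,"ty": 0,"tz": 0,"ax": 0,"ay": 0,"az": 0},
    {"gripper": 0.7,"tx": 0.8,"ty": 0,"tz": 0,"ax": 0,"ay": 0,"az": 0},
    {"gripper": 0.7,"tx": 0.4,"ty": 0,"tz": 0,"ax": 0,"ay": 0,"az": 0},
    {"gripper": 0.7,"tx": 0,"ty": 0,"tz": 0,"ax": 0,"ay": 0,"az": 0},
    {"gripper": 0.7,"tx": 0,"ty": 0,"tz": 0,"ax": 0,"ay": 0,"az": 0},
    {"gripper": 0,"tx": 0,"ty": 0,"tz": 0,"ax": 0,"ay": 0,"az": 0},
    {"gripper": 0,"tx": 0,"ty": 0,"tz": 0,"ax": 0,"ay": 0,"az": 0},
    {"gripper": 0,"tx": 0,"ty": 0,"tz": 0,"ax": 0,"ay": 0,"az": 0},
    {"gripper": 0,"tx": 0,"ty": 0,"tz": 0,"ax": 0,"ay": 0,"az": 0},
    {"gripper": 0,"tx": 0,"ty": 0,"tz": 0,"ax": 0,"ay": 0,"az": 0},
  ],
)

```text
t: 35.7
eef_pos: [0.4003, -0.3353, 0.2074]
ee_rot: [2.862, 1.569, -0.42]
force: [-0.1, 1.7, 7.0]
width: 0.0421
```

Call:
play_rows(
  steps=[
    {"gripper": 0,"tx": -0.8,"ty": 0,"tz": 0,"ax": 0,"ay": 0,"az": 0},
    {"gripper": 0,"tx": -1,"ty": 0,"tz": 0,"ax": 0,"ay": 0,"az": 0},
    {"gripper": 0,"tx": -1,"ty": 0,"tz": 0,"ax": 0,"ay": 0,"az": 0},
    {"gripper": 0,"tx": -1,"ty": 0,"tz": 0,"ax": 0,"ay": 0,"az": 0},
    {"gripper": 0,"tx": -0.3,"ty": -0.947,"tz": -0.479,"ax": 0,"ay": 0,"az": 0},
    {"gripper": 0,"tx": 0,"ty": -0.947,"tz": -0.479,"ax": 0,"ay": 0,"az": 0},
    {"gripper": 0,"tx": 0,"ty": -0.947,"tz": -0.479,"ax": 0,"ay": 0,"az": 0},
    {"gripper": 0,"tx": 0,"ty": -0.947,"tz": -0.479,"ax": 0,"ay": 0,"az": 0},
    {"gripper": 0,"tx": 0,"ty": -0.947,"tz": -0.479,"ax": 0,"ay": 0,"az": 0},
    {"gripper": 0,"tx": 0,"ty": -0.947,"tz": -0.479,"ax": 0,"ay": 0,"az": 0},
    {"gripper": 0,"tx": 0,"ty": -0.947,"tz": -0.479,"ax": 0,"ay": 0,"az": 0},
    {"gripper": 0,"tx": 0,"ty": -0.947,"tz": -0.479,"ax": 0,"ay": 0,"az": 0},
    {"gripper": 0,"tx": 0,"ty": -0.947,"tz": -0.479,"ax": 0,"ay": 0,"az": 0},
    {"gripper": 0,"tx": 0,"ty": -0.947,"tz": -0.479,"ax": 0,"ay": 0,"az": 0},
    {"gripper": 0,"tx": 0,"ty": -0.947,"tz": -0.479,"ax": 0,"ay": 0,"az": 0},
    {"gripper": 0,"tx": 0,"ty": -0.947,"tz": -0.479,"ax": 0,"ay": 0,"az": 0},
    {"gripper": 0,"tx": 0,"ty": -0.947,"tz": -0.479,"ax": 0,"ay": 0,"az": 0},
    {"gripper": 0,"tx": 0,"ty": -0.947,"tz": -0.479,"ax": 0,"ay": 0,"az": 0},
    {"gripper": 0,"tx": 0,"ty": -0.947,"tz": -0.479,"ax": 0,"ay": 0,"az": 0},
  ],
)

```text
t: 37.28
eef_pos: [0.6283, -0.0077, 0.3088]
ee_rot: [-0.307, 1.57, 2.694]
force: [0.9, -0.2, -0.5]
width: 0.0419
```

Call:
play_rows(
  steps=[
    {"gripper": 0,"tx": 0.9,"ty": 0,"tz": 0,"ax": 0,"ay": 0,"az": 0},
    {"gripper": 0,"tx": 1,"ty": 0,"tz": 0,"ax": 0,"ay": 0,"az": 0},
    {"gripper": 0,"tx": 0.8,"ty": 0,"tz": 0,"ax": 0,"ay": 0,"az": 0},
    {"gripper": 0,"tx": 0.6,"ty": 0,"tz": 0,"ax": 0,"ay": 0,"az": 0},
    {"gripper": 0,"tx": 0,"ty": 0,"tz": 0,"ax": 0,"ay": 0,"az": 0},
    {"gripper": 0,"tx": 0,"ty": 0,"tz": 0,"ax": 0,"ay": 0,"az": 0},
    {"gripper": 0,"tx": 0,"ty": 0,"tz": 0,"ax": 0,"ay": 0,"az": 0},
    {"gripper": 0,"tx": 0,"ty": 0,"tz": 0,"ax": 0,"ay": 0,"az": 0},
  ],
)

```text
t: 37.95
eef_pos: [0.6285, -0.0088, 0.2279]
ee_rot: [-2.807, 1.568, 0.193]
force: [-0.2, 0.4, -0.3]
width: 0.042
```

```bash
python3 - <<'E'
from h import *
s=telemetry.get_state(); T=tool(s); print(s['t'],s['eef_pos'].round(4),go((.6288,-.0095,.0534),s=s).round(2),s['width'])
E
```

```text
37.95 [ 0.6285 -0.0088  0.2279] [ 0.62  0.03 -0.  ] 0.042004028905686656
```

Call:
play_rows(
  steps=[
    {"gripper": 0,"tx": 0.4,"ty": 0.03,"tz": 0,"ax": 0,"ay": 0,"az": 0},
    {"gripper": 0,"tx": 0.15,"ty": 0,"tz": 0,"ax": 0,"ay": 0,"az": 0},
    {"gripper": 0,"tx": 0,"ty": 0,"tz": 0,"ax": 0,"ay": 0,"az": 0},
    {"gripper": 0,"tx": 0,"ty": 0,"tz": 0,"ax": 0,"ay": 0,"az": 0},
    {"gripper": 0,"tx": 0,"ty": 0,"tz": 0,"ax": 0,"ay": 0,"az": 0},
  ],
)

```text
t: 38.37
eef_pos: [0.6277, -0.0096, 0.2125]
ee_rot: [0.169, 1.571, -3.114]
force: [-0.1, -0.6, -1.0]
width: 0.0419
```

Call:
play_rows(
  steps=[
    {"gripper": 0,"tx": 0.04,"ty": 0,"tz": -0.03,"ax": 0,"ay": 0,"az": 0},
    {"gripper": 0,"tx": 0,"ty": 0,"tz": 0,"ax": 0,"ay": 0,"az": 0},
    {"gripper": 0.7,"tx": 0,"ty": 0,"tz": 0,"ax": 0,"ay": 0,"az": 0},
    {"gripper": 0.7,"tx": 0,"ty": 0,"tz": 0,"ax": 0,"ay": 0,"az": 0},
    {"gripper": 0.7,"tx": 0,"ty": 0,"tz": 0,"ax": 0,"ay": 0,"az": 0},
    {"gripper": 0.7,"tx": -0.3,"ty": 0,"tz": 0,"ax": 0,"ay": 0,"az": 0},
    {"gripper": 0.7,"tx": -0.8,"ty": 0,"tz": 0,"ax": 0,"ay": 0,"az": 0},
    {"gripper": 0.7,"tx": -1,"ty": 0,"tz": 0,"ax": 0,"ay": 0,"az": 0},
    {"gripper": 0.7,"tx": -1,"ty": 0,"tz": 0,"ax": 0,"ay": 0,"az": 0},
    {"gripper": 0.7,"tx": -0.8,"ty": 0,"tz": 0,"ax": 0,"ay": 0,"az": 0},
    {"gripper": 0.7,"tx": 0,"ty": 0,"tz": 0,"ax": 0,"ay": 0,"az": 0},
    {"gripper": 0.7,"tx": 0,"ty": 0,"tz": 0,"ax": 0,"ay": 0,"az": 0},
  ],
)

```text
t: 39.37
eef_pos: [0.6289, -0.0096, 0.3112]
ee_rot: [-2.738, 1.567, 0.262]
force: [-0.2, 0.1, 0.2]
width: 0.0615
```

```bash
python3 - <<'E'
from h import *
s=telemetry.get_state(); T=tool(s); print(s['t'],s['eef_pos'].round(4),go((.399,-.3953,.0389),s=s).round(2),s['width'])
im=optics.grab_frame("side"); cv2.imwrite("pics/s9.png",cv2.resize(im[130:390,230:450,::-1],None,fx=2.2,fy=2.2,interpolation=cv2.INTER_CUBIC))
E
```

```text
39.3667 [ 0.6289 -0.0096  0.3112] [ 4.49 16.58  6.97] 0.06152523069156679
```

View pics/s9.png

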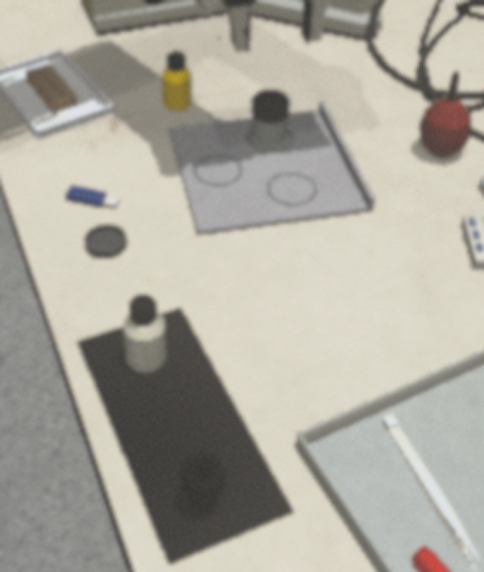

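Call:
play_rows(
  steps=[
    {"gripper": 0.7,"tx": 0,"ty": 0.975,"tz": 0.41,"ax": 0,"ay": 0,"az": 0},
    {"gripper": 0.7,"tx": 0,"ty": 0.975,"tz": 0.41,"ax": 0,"ay": 0,"az": 0},
    {"gripper": 0.7,"tx": 0,"ty": 0.975,"tz": 0.41,"ax": 0,"ay": 0,"az": 0},
    {"gripper": 0.7,"tx": 0,"ty": 0.975,"tz": 0.41,"ax": 0,"ay": 0,"az": 0},
    {"gripper": 0.7,"tx": 0,"ty": 0.975,"tz": 0.41,"ax": 0,"ay": 0,"az": 0},
    {"gripper": 0.7,"tx": 0,"ty": 0.975,"tz": 0.41,"ax": 0,"ay": 0,"az": 0},
    {"gripper": 0.7,"tx": 0,"ty": 0.975,"tz": 0.41,"ax": 0,"ay": 0,"az": 0},
    {"gripper": 0.7,"tx": 0,"ty": 0.975,"tz": 0.41,"ax": 0,"ay": 0,"az": 0},
    {"gripper": 0.7,"tx": 0,"ty": 0.975,"tz": 0.41,"ax": 0,"ay": 0,"az": 0},
    {"gripper": 0.7,"tx": 0,"ty": 0.975,"tz": 0.41,"ax": 0,"ay": 0,"az": 0},
    {"gripper": 0.7,"tx": 0,"ty": 0.975,"tz": 0.41,"ax": 0,"ay": 0,"az": 0},
    {"gripper": 0.7,"tx": 0,"ty": 0.975,"tz": 0.41,"ax": 0,"ay": 0,"az": 0},
    {"gripper": 0.7,"tx": 0,"ty": 0.975,"tz": 0.41,"ax": 0,"ay": 0,"az": 0},
    {"gripper": 0.7,"tx": 0,"ty": 0.975,"tz": 0.41,"ax": 0,"ay": 0,"az": 0},
    {"gripper": 0.7,"tx": 0,"ty": 0.975,"tz": 0.41,"ax": 0,"ay": 0,"az": 0},
    {"gripper": 0.7,"tx": 0,"ty": 0.975,"tz": 0.41,"ax": 0,"ay": 0,"az": 0},
    {"gripper": 0.7,"tx": 0,"ty": 0.975,"tz": 0.41,"ax": 0,"ay": 0,"az": 0},
    {"gripper": 0.7,"tx": 0,"ty": 0,"tz": 0,"ax": 0,"ay": 0,"az": 0},
    {"gripper": 0.7,"tx": 0,"ty": 0,"tz": 0,"ax": 0,"ay": 0,"az": 0},
  ],
)

```text
t: 41.0
eef_pos: [0.3966, -0.3962, 0.3079]
ee_rot: [-0.377, 1.569, 2.621]
force: [0.7, 0.9, 0.6]
width: 0.0613
```

```bash
python3 - <<'E'
from h import *
s=telemetry.get_state(); T=tool(s); print(s['t'],s['eef_pos'].round(4),go((.399,-.3953,.0389),s=s).round(2),s['width'])
E
```

```text
41.0 [ 0.3966 -0.3962  0.3079] [ 4.4  -0.04 -0.11] 0.06130085495441903
```

Call:
play_rows(
  steps=[
    {"gripper": 0.7,"tx": 0.9,"ty": -0.02,"tz": -0.07,"ax": 0,"ay": 0,"az": 0},
    {"gripper": 0.7,"tx": 1,"ty": 0,"tz": 0,"ax": 0,"ay": 0,"az": 0},
    {"gripper": 0.7,"tx": 1,"ty": 0,"tz": 0,"ax": 0,"ay": 0,"az": 0},
    {"gripper": 0.7,"tx": 0.9,"ty": 0,"tz": 0,"ax": 0,"ay": 0,"az": 0},
    {"gripper": 0.7,"tx": 0.6,"ty": 0,"tz": 0,"ax": 0,"ay": 0,"az": 0},
    {"gripper": 0.7,"tx": 0,"ty": 0,"tz": 0,"ax": 0,"ay": 0,"az": 0},
    {"gripper": 0.7,"tx": 0,"ty": 0,"tz": 0,"ax": 0,"ay": 0,"az": 0},
    {"gripper": 0,"tx": 0,"ty": 0,"tz": 0,"ax": 0,"ay": 0,"az": 0},
    {"gripper": 0,"tx": 0,"ty": 0,"tz": 0,"ax": 0,"ay": 0,"az": 0},
    {"gripper": 0,"tx": 0,"ty": 0,"tz": 0,"ax": 0,"ay": 0,"az": 0},
    {"gripper": 0,"tx": 0,"ty": 0,"tz": 0,"ax": 0,"ay": 0,"az": 0},
    {"gripper": 0,"tx": 0,"ty": 0,"tz": 0,"ax": 0,"ay": 0,"az": 0},
    {"gripper": 0,"tx": 0,"ty": 0,"tz": 0,"ax": 0,"ay": 0,"az": 0},
  ],
)

```text
t: 42.08
eef_pos: [0.3995, -0.3952, 0.1996]
ee_rot: [2.788, 1.57, -0.494]
force: [-1.1, -0.3, 2.4]
width: 0.0304
```

Call:
play_rows(
  steps=[
    {"gripper": 0,"tx": -0.8,"ty": 0,"tz": 0,"ax": 0,"ay": 0,"az": 0},
    {"gripper": 0,"tx": -1,"ty": 0,"tz": 0,"ax": 0,"ay": 0,"az": 0},
    {"gripper": 0,"tx": -1,"ty": 0,"tz": 0,"ax": 0,"ay": 0,"az": 0},
    {"gripper": 0,"tx": -1,"ty": 0,"tz": 0,"ax": 0,"ay": 0,"az": 0},
    {"gripper": 0,"tx": -0.2,"ty": -0.921,"tz": -0.484,"ax": 0,"ay": 0,"az": 0},
    {"gripper": 0,"tx": 0,"ty": -0.921,"tz": -0.484,"ax": 0,"ay": 0,"az": 0},
    {"gripper": 0,"tx": 0,"ty": -0.921,"tz": -0.484,"ax": 0,"ay": 0,"az": 0},
    {"gripper": 0,"tx": 0,"ty": -0.921,"tz": -0.484,"ax": 0,"ay": 0,"az": 0},
    {"gripper": 0,"tx": 0,"ty": -0.921,"tz": -0.484,"ax": 0,"ay": 0,"az": 0},
    {"gripper": 0,"tx": 0,"ty": -0.921,"tz": -0.484,"ax": 0,"ay": 0,"az": 0},
    {"gripper": 0,"tx": 0,"ty": -0.921,"tz": -0.484,"ax": 0,"ay": 0,"az": 0},
    {"gripper": 0,"tx": 0,"ty": -0.921,"tz": -0.484,"ax": 0,"ay": 0,"az": 0},
    {"gripper": 0,"tx": 0,"ty": -0.921,"tz": -0.484,"ax": 0,"ay": 0,"az": 0},
    {"gripper": 0,"tx": 0,"ty": -0.921,"tz": -0.484,"ax": 0,"ay": 0,"az": 0},
    {"gripper": 0,"tx": 0,"ty": -0.921,"tz": -0.484,"ax": 0,"ay": 0,"az": 0},
    {"gripper": 0,"tx": 0,"ty": -0.921,"tz": -0.484,"ax": 0,"ay": 0,"az": 0},
    {"gripper": 0,"tx": 0,"ty": -0.921,"tz": -0.484,"ax": 0,"ay": 0,"az": 0},
    {"gripper": 0,"tx": 0,"ty": -0.921,"tz": -0.484,"ax": 0,"ay": 0,"az": 0},
  ],
)

```text
t: 43.58
eef_pos: [0.6131, -0.0988, 0.2991]
ee_rot: [-0.731, 1.571, 2.269]
force: [-0.0, -1.1, -1.0]
width: 0.0305
```

Call:
play_rows(
  steps=[
    {"gripper": 0,"tx": 0.9,"ty": 0,"tz": 0,"ax": 0,"ay": 0,"az": 0},
    {"gripper": 0,"tx": 1,"ty": 0,"tz": 0,"ax": 0,"ay": 0,"az": 0},
    {"gripper": 0,"tx": 0.8,"ty": 0,"tz": 0,"ax": 0,"ay": 0,"az": 0},
    {"gripper": 0,"tx": 0.5,"ty": 0,"tz": 0,"ax": 0,"ay": 0,"az": 0},
    {"gripper": 0,"tx": 0,"ty": 0,"tz": 0,"ax": 0,"ay": 0,"az": 0},
    {"gripper": 0,"tx": 0,"ty": 0,"tz": 0,"ax": 0,"ay": 0,"az": 0},
    {"gripper": 0,"tx": 0,"ty": 0,"tz": 0,"ax": 0,"ay": 0,"az": 0},
    {"gripper": 0,"tx": 0,"ty": 0,"tz": 0,"ax": 0,"ay": 0,"az": 0},
  ],
)

```text
t: 44.25
eef_pos: [0.6131, -0.0999, 0.2205]
ee_rot: [-2.953, 1.569, 0.047]
force: [0.2, 0.6, -0.2]
width: 0.0304
```

```bash
python3 - <<'E'
from h import *
s=telemetry.get_state(); T=tool(s); print(s['t'],s['eef_pos'].round(4),go((.6130,-.1002,.0456),s=s).round(2),s['width'])
E
```

```text
44.25 [ 0.6131 -0.0999  0.2205] [0.64 0.02 0.02] 0.030394328551758887
```

Call:
play_rows(
  steps=[
    {"gripper": 0,"tx": 0.4,"ty": 0,"tz": 0,"ax": 0,"ay": 0,"az": 0},
    {"gripper": 0,"tx": 0.18,"ty": 0,"tz": 0,"ax": 0,"ay": 0,"az": 0},
    {"gripper": 0,"tx": 0,"ty": 0,"tz": 0,"ax": 0,"ay": 0,"az": 0},
    {"gripper": 0,"tx": 0,"ty": 0,"tz": 0,"ax": 0,"ay": 0,"az": 0},
    {"gripper": 0,"tx": 0,"ty": 0,"tz": 0,"ax": 0,"ay": 0,"az": 0},
  ],
)

```text
t: 44.67
eef_pos: [0.6125, -0.0999, 0.2045]
ee_rot: [0.016, 1.571, 3.017]
force: [0.1, -1.0, 0.4]
width: 0.0301
```

Call:
play_rows(
  steps=[
    {"gripper": 0,"tx": 0.03,"ty": 0,"tz": -0.02,"ax": 0,"ay": 0,"az": 0},
    {"gripper": 0,"tx": 0,"ty": 0,"tz": 0,"ax": 0,"ay": 0,"az": 0},
    {"gripper": 0.7,"tx": 0,"ty": 0,"tz": 0,"ax": 0,"ay": 0,"az": 0},
    {"gripper": 0.7,"tx": 0,"ty": 0,"tz": 0,"ax": 0,"ay": 0,"az": 0},
    {"gripper": 0.7,"tx": 0,"ty": 0,"tz": 0,"ax": 0,"ay": 0,"az": 0},
    {"gripper": 0.7,"tx": -0.3,"ty": 0,"tz": 0,"ax": 0,"ay": 0,"az": 0},
    {"gripper": 0.7,"tx": -0.8,"ty": 0,"tz": 0,"ax": 0,"ay": 0,"az": 0},
    {"gripper": 0.7,"tx": -1,"ty": 0,"tz": 0,"ax": 0,"ay": 0,"az": 0},
    {"gripper": 0.7,"tx": -1,"ty": 0,"tz": 0,"ax": 0,"ay": 0,"az": 0},
    {"gripper": 0.7,"tx": -0.8,"ty": 0,"tz": 0,"ax": 0,"ay": 0,"az": 0},
    {"gripper": 0.7,"tx": 0,"ty": 0,"tz": 0,"ax": 0,"ay": 0,"az": 0},
    {"gripper": 0.7,"tx": 0,"ty": 0,"tz": 0,"ax": 0,"ay": 0,"az": 0},
  ],
)

```text
t: 45.67
eef_pos: [0.6134, -0.0999, 0.3033]
ee_rot: [-2.87, 1.567, 0.131]
force: [-1.2, -0.1, -1.3]
width: 0.0615
```

```bash
python3 - <<'E'
from h import *
s=telemetry.get_state(); T=tool(s); print(s['t'],s['eef_pos'].round(4),go((.4002,-.2512,.0378),s=s).round(2),s['width'])
E
```

```text
45.6667 [ 0.6134 -0.0999  0.3033] [4.23 7.2  7.63] 0.06147100558163598
```

Call:
play_rows(
  steps=[
    {"gripper": 0.7,"tx": 0,"ty": 0.8,"tz": 0.84,"ax": 0,"ay": 0,"az": 0},
    {"gripper": 0.7,"tx": 0,"ty": 0.8,"tz": 0.84,"ax": 0,"ay": 0,"az": 0},
    {"gripper": 0.7,"tx": 0,"ty": 0.8,"tz": 0.84,"ax": 0,"ay": 0,"az": 0},
    {"gripper": 0.7,"tx": 0,"ty": 0.8,"tz": 0.84,"ax": 0,"ay": 0,"az": 0},
    {"gripper": 0.7,"tx": 0,"ty": 0.8,"tz": 0.84,"ax": 0,"ay": 0,"az": 0},
    {"gripper": 0.7,"tx": 0,"ty": 0.8,"tz": 0.84,"ax": 0,"ay": 0,"az": 0},
    {"gripper": 0.7,"tx": 0,"ty": 0.8,"tz": 0.84,"ax": 0,"ay": 0,"az": 0},
    {"gripper": 0.7,"tx": 0,"ty": 0.8,"tz": 0.84,"ax": 0,"ay": 0,"az": 0},
    {"gripper": 0.7,"tx": 0,"ty": 0.8,"tz": 0.84,"ax": 0,"ay": 0,"az": 0},
    {"gripper": 0.7,"tx": 0,"ty": 0,"tz": 0,"ax": 0,"ay": 0,"az": 0},
    {"gripper": 0.7,"tx": 0,"ty": 0,"tz": 0,"ax": 0,"ay": 0,"az": 0},
  ],
)

```text
t: 46.58
eef_pos: [0.3993, -0.2522, 0.301]
ee_rot: [-0.206, 1.57, 2.792]
force: [-0.2, 0.3, 0.7]
width: 0.0614
```

```bash
python3 - <<'E'
from h import *
s=telemetry.get_state(); T=tool(s); print(s['t'],s['eef_pos'].round(4),go((.4002,-.2512,.0378),s=s).round(2),s['width'])
im=optics.grab_frame("side"); cv2.imwrite("pics/s10.png",cv2.resize(im[130:390,230:450,::-1],None,fx=2.2,fy=2.2,interpolation=cv2.INTER_CUBIC))
E
```

```text
46.5833 [ 0.3993 -0.2522  0.301 ] [ 4.17 -0.04 -0.04] 0.0613840153757095
```

View pics/s10.png

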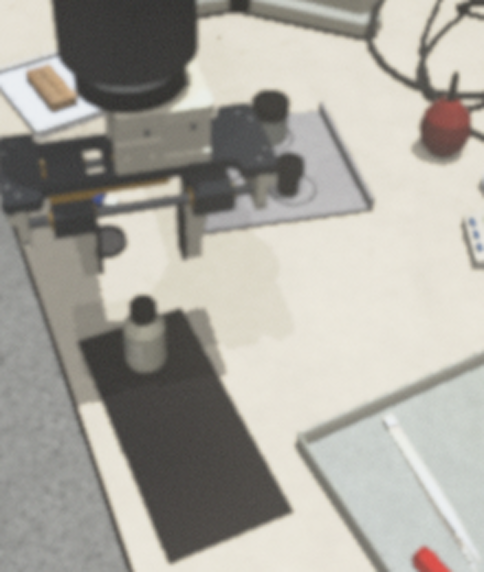

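Call:
play_rows(
  steps=[
    {"gripper": 0.7,"tx": 0.8,"ty": -0.03,"tz": -0.03,"ax": 0,"ay": 0,"az": 0},
    {"gripper": 0.7,"tx": 1,"ty": 0,"tz": 0,"ax": 0,"ay": 0,"az": 0},
    {"gripper": 0.7,"tx": 1,"ty": 0,"tz": 0,"ax": 0,"ay": 0,"az": 0},
    {"gripper": 0.7,"tx": 0.9,"ty": 0,"tz": 0,"ax": 0,"ay": 0,"az": 0},
    {"gripper": 0.7,"tx": 0.45,"ty": 0,"tz": 0,"ax": 0,"ay": 0,"az": 0},
    {"gripper": 0.7,"tx": 0,"ty": 0,"tz": 0,"ax": 0,"ay": 0,"az": 0},
    {"gripper": 0.7,"tx": 0,"ty": 0,"tz": 0,"ax": 0,"ay": 0,"az": 0},
    {"gripper": 0,"tx": 0,"ty": 0,"tz": 0,"ax": 0,"ay": 0,"az": 0},
    {"gripper": 0,"tx": 0,"ty": 0,"tz": 0,"ax": 0,"ay": 0,"az": 0},
    {"gripper": 0,"tx": 0,"ty": 0,"tz": 0,"ax": 0,"ay": 0,"az": 0},
    {"gripper": 0,"tx": 0,"ty": 0,"tz": 0,"ax": 0,"ay": 0,"az": 0},
    {"gripper": 0,"tx": 0,"ty": 0,"tz": 0,"ax": 0,"ay": 0,"az": 0},
    {"gripper": 0,"tx": 0,"ty": 0,"tz": 0,"ax": 0,"ay": 0,"az": 0},
  ],
)

```text
t: 47.72
eef_pos: [0.4016, -0.251, 0.1982]
ee_rot: [3.044, 1.57, -0.238]
force: [-0.7, 1.1, 5.6]
width: 0.0345
```

Call:
play_rows(
  steps=[
    {"gripper": 0,"tx": -0.8,"ty": 0,"tz": 0,"ax": 0,"ay": 0,"az": 0},
    {"gripper": 0,"tx": -1,"ty": 0,"tz": 0,"ax": 0,"ay": 0,"az": 0},
    {"gripper": 0,"tx": -1,"ty": 0,"tz": 0,"ax": 0,"ay": 0,"az": 0},
    {"gripper": 0,"tx": -1,"ty": 0,"tz": 0,"ax": 0,"ay": 0,"az": 0},
    {"gripper": 0,"tx": -0.2,"ty": -0.91,"tz": -0.477,"ax": 0,"ay": 0,"az": 0},
    {"gripper": 0,"tx": 0,"ty": -0.91,"tz": -0.477,"ax": 0,"ay": 0,"az": 0},
    {"gripper": 0,"tx": 0,"ty": -0.91,"tz": -0.477,"ax": 0,"ay": 0,"az": 0},
    {"gripper": 0,"tx": 0,"ty": -0.91,"tz": -0.477,"ax": 0,"ay": 0,"az": 0},
    {"gripper": 0,"tx": 0,"ty": -0.91,"tz": -0.477,"ax": 0,"ay": 0,"az": 0},
    {"gripper": 0,"tx": 0,"ty": -0.91,"tz": -0.477,"ax": 0,"ay": 0,"az": 0},
    {"gripper": 0,"tx": 0,"ty": -0.91,"tz": -0.477,"ax": 0,"ay": 0,"az": 0},
    {"gripper": 0,"tx": 0,"ty": -0.91,"tz": -0.477,"ax": 0,"ay": 0,"az": 0},
    {"gripper": 0,"tx": 0,"ty": -0.91,"tz": -0.477,"ax": 0,"ay": 0,"az": 0},
    {"gripper": 0,"tx": 0,"ty": -0.91,"tz": -0.477,"ax": 0,"ay": 0,"az": 0},
    {"gripper": 0,"tx": 0.6,"ty": 0,"tz": 0,"ax": 0,"ay": 0,"az": 0},
    {"gripper": 0,"tx": 0.9,"ty": 0,"tz": 0,"ax": 0,"ay": 0,"az": 0},
    {"gripper": 0,"tx": 0.9,"ty": 0,"tz": 0,"ax": 0,"ay": 0,"az": 0},
    {"gripper": 0,"tx": 0.6,"ty": 0,"tz": 0,"ax": 0,"ay": 0,"az": 0},
    {"gripper": 0,"tx": 0,"ty": 0,"tz": 0,"ax": 0,"ay": 0,"az": 0},
  ],
)

```text
t: 49.3
eef_pos: [0.5501, -0.0427, 0.2195]
ee_rot: [0.293, 1.565, -2.991]
force: [-0.4, 0.2, -1.1]
width: 0.0342
```

Call:
play_rows(
  steps=[
    {"gripper": 0,"tx": 0,"ty": 0,"tz": 0,"ax": 0,"ay": 0,"az": 0},
    {"gripper": 0,"tx": 0,"ty": 0,"tz": 0,"ax": 0,"ay": 0,"az": 0},
  ],
)

```text
t: 49.47
eef_pos: [0.5521, -0.0425, 0.2236]
ee_rot: [-3.037, 1.57, -0.036]
force: [-0.3, -0.2, -0.3]
width: 0.0346
```

```bash
python3 - <<'E'
from h import *
s=telemetry.get_state(); T=tool(s); print(s['t'],s['eef_pos'].round(4),go((.552,-.0428,.0442),s=s).round(2),s['width'])
E
```

```text
49.4667 [ 0.5521 -0.0425  0.2236] [0.81 0.02 0.01] 0.03460654007532673
```

Call:
play_rows(
  steps=[
    {"gripper": 0,"tx": 0.5,"ty": 0.02,"tz": 0,"ax": 0,"ay": 0,"az": 0},
    {"gripper": 0,"tx": 0.25,"ty": 0,"tz": 0,"ax": 0,"ay": 0,"az": 0},
    {"gripper": 0,"tx": 0,"ty": 0,"tz": 0,"ax": 0,"ay": 0,"az": 0},
    {"gripper": 0,"tx": 0,"ty": 0,"tz": 0,"ax": 0,"ay": 0,"az": 0},
    {"gripper": 0,"tx": 0,"ty": 0,"tz": 0,"ax": 0,"ay": 0,"az": 0},
  ],
)

```text
t: 49.88
eef_pos: [0.5518, -0.043, 0.2047]
ee_rot: [-2.894, 1.57, 0.107]
force: [-0.2, -0.1, -0.9]
width: 0.0338
```

Call:
play_rows(
  steps=[
    {"gripper": 0,"tx": 0.08,"ty": 0,"tz": 0,"ax": 0,"ay": 0,"az": 0},
    {"gripper": 0,"tx": 0,"ty": 0,"tz": 0,"ax": 0,"ay": 0,"az": 0},
    {"gripper": 0.6,"tx": 0,"ty": 0,"tz": 0,"ax": 0,"ay": 0,"az": 0},
    {"gripper": 0.6,"tx": 0,"ty": 0,"tz": 0,"ax": 0,"ay": 0,"az": 0},
    {"gripper": 0.6,"tx": 0,"ty": 0,"tz": 0,"ax": 0,"ay": 0,"az": 0},
    {"gripper": 0.6,"tx": -0.3,"ty": 0,"tz": 0,"ax": 0,"ay": 0,"az": 0},
    {"gripper": 0.6,"tx": -0.8,"ty": 0,"tz": 0,"ax": 0,"ay": 0,"az": 0},
    {"gripper": 0.6,"tx": -1,"ty": 0,"tz": 0,"ax": 0,"ay": 0,"az": 0},
    {"gripper": 0.6,"tx": -1,"ty": 0,"tz": 0,"ax": 0,"ay": 0,"az": 0},
    {"gripper": 0.6,"tx": -1,"ty": 0,"tz": 0,"ax": 0,"ay": 0,"az": 0},
    {"gripper": 0.6,"tx": -1,"ty": 0,"tz": 0,"ax": 0,"ay": 0,"az": 0},
    {"gripper": 0.6,"tx": -1,"ty": 0,"tz": 0,"ax": 0,"ay": 0,"az": 0},
    {"gripper": 0.6,"tx": -1,"ty": 0,"tz": 0,"ax": 0,"ay": 0,"az": 0},
    {"gripper": 0.6,"tx": -0.8,"ty": 0,"tz": 0,"ax": 0,"ay": 0,"az": 0},
    {"gripper": 0.6,"tx": 0,"ty": -0.9,"tz": -0.5,"ax": 0,"ay": 0,"az": 0},
    {"gripper": 0.6,"tx": 0,"ty": -0.9,"tz": -0.5,"ax": 0,"ay": 0,"az": 0},
    {"gripper": 0.6,"tx": 0,"ty": -0.9,"tz": -0.5,"ax": 0,"ay": 0,"az": 0},
    {"gripper": 0.6,"tx": 0,"ty": 0,"tz": 0,"ax": 0,"ay": 0,"az": 0},
    {"gripper": 0.6,"tx": 0,"ty": 0,"tz": 0,"ax": 0,"ay": 0,"az": 0},
  ],
)

```text
t: 51.47
eef_pos: [0.5985, 0.0195, 0.3993]
ee_rot: [0.429, 1.57, -2.853]
force: [-0.6, 0.7, 0.3]
width: 0.0528
```

```bash
python3 - <<'E'
from h import *
s=telemetry.get_state(); print(s['t'])
im=optics.grab_frame("wrist")[:,:,::-1].copy()
k=4;x0,y0=220,10
cr=cv2.resize(im[y0:y0+195,x0:x0+190],None,fx=k,fy=k,interpolation=cv2.INTER_CUBIC)[:600*1]
cr=cv2.resize(im[y0:y0+195,x0:x0+190],None,fx=3,fy=3,interpolation=cv2.INTER_CUBIC)
cv2.imwrite("pics/w10.png",cr)
im=optics.grab_frame("side"); cv2.imwrite("pics/s11.png",im[:,:,::-1])
E
```

```text
51.4667
```

View pics/w10.png

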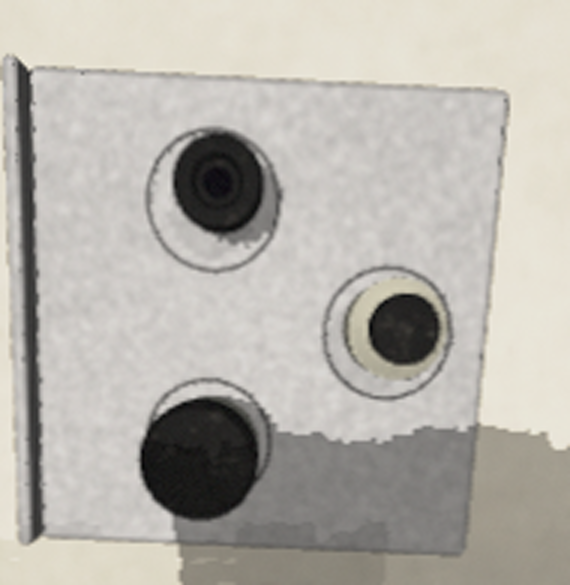

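View pics/s11.png

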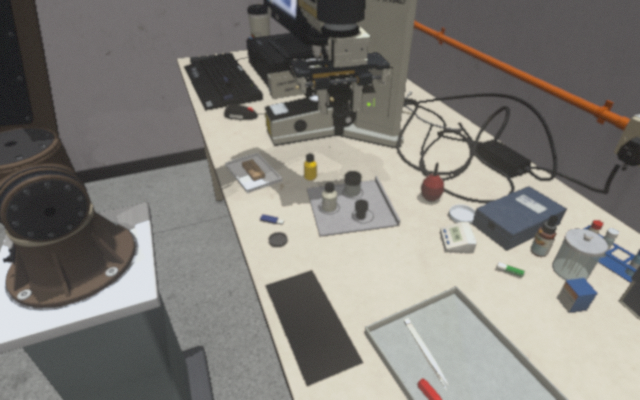

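```bash
python3 - <<'E'
from h import *
s=telemetry.get_state()
f=lambda X,Y,z: on("wrist",220+X/3-.5,10+Y/3-.5,z,s)[:2].round(4)
for n,t,z,r in [("eye",(219,180.5),.048,(214,199)),("bot",(404.5,329),.076,(388,332.5)),("obj",(199.5,458.5),.061,(211,438))]:
    print(n,f(*t,z),"ring",f(*r,.008))
E
```

```text
eye [ 0.6062 -0.1019] ring [ 0.6113 -0.102 ]
bot [ 0.5522 -0.0449] ring [ 0.5507 -0.0434]
obj [ 0.6271 -0.0108] ring [ 0.6274 -0.012 ]
```

```bash
python3 - <<'E'
from h import *
im=cv2.imread("pics/s11.png"); cv2.imwrite("pics/s11c.png",cv2.resize(im[160:245,295:410],None,fx=6,fy=6,interpolation=cv2.INTER_CUBIC))
E
```

```text
(no output)
```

View pics/s11c.png

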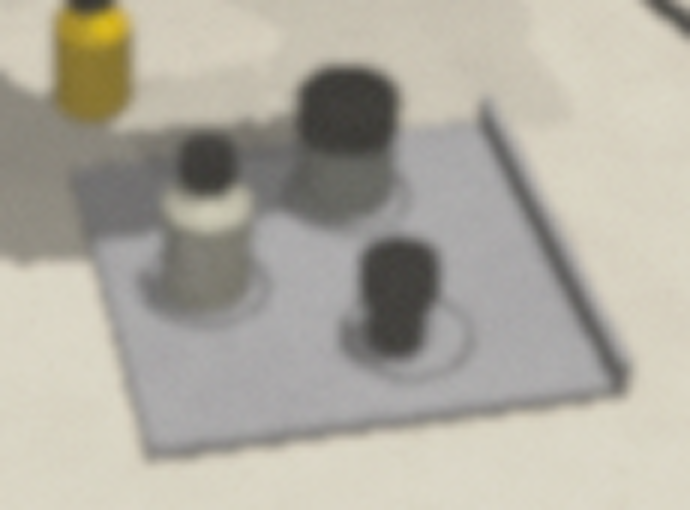

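```bash
python3 - <<'E'
from h import *
s=telemetry.get_state(); T=tool(s); print(s['t'],s['eef_pos'].round(4),go((.6085,-.1002,.0455),s=s).round(2),s['width'])
E
```

```text
51.5667 [0.5978 0.0184 0.3995] [ 7.8   4.63 -1.1 ] 0.05277758257121992
```

Call:
play_rows(
  steps=[
    {"gripper": 0.7,"tx": 0,"ty": 0.926,"tz": -0.22,"ax": 0,"ay": 0,"az": 0},
    {"gripper": 0.7,"tx": 0,"ty": 0.926,"tz": -0.22,"ax": 0,"ay": 0,"az": 0},
    {"gripper": 0.7,"tx": 0,"ty": 0.926,"tz": -0.22,"ax": 0,"ay": 0,"az": 0},
    {"gripper": 0.7,"tx": 0,"ty": 0.926,"tz": -0.22,"ax": 0,"ay": 0,"az": 0},
    {"gripper": 0.7,"tx": 0,"ty": 0.926,"tz": -0.22,"ax": 0,"ay": 0,"az": 0},
    {"gripper": 0.7,"tx": 0.8,"ty": 0,"tz": 0,"ax": 0,"ay": 0,"az": 0},
    {"gripper": 0.7,"tx": 1,"ty": 0,"tz": 0,"ax": 0,"ay": 0,"az": 0},
    {"gripper": 0.7,"tx": 1,"ty": 0,"tz": 0,"ax": 0,"ay": 0,"az": 0},
    {"gripper": 0.7,"tx": 1,"ty": 0,"tz": 0,"ax": 0,"ay": 0,"az": 0},
    {"gripper": 0.7,"tx": 1,"ty": 0,"tz": 0,"ax": 0,"ay": 0,"az": 0},
    {"gripper": 0.7,"tx": 0,"ty": 0,"tz": 0,"ax": 0,"ay": 0,"az": 0},
    {"gripper": 0.7,"tx": 0,"ty": 0,"tz": 0,"ax": 0,"ay": 0,"az": 0},
  ],
)

```text
t: 52.57
eef_pos: [0.6084, -0.1005, 0.279]
ee_rot: [0.368, 1.568, -2.915]
force: [0.7, 0.5, 0.6]
width: 0.0614
```

```bash
python3 - <<'E'
from h import *
s=telemetry.get_state(); T=tool(s); print(s['t'],s['eef_pos'].round(4),go((.6085,-.1002,.0455),s=s).round(2),s['width'])
im=optics.grab_frame("wrist")[:,:,::-1].copy();cv2.imwrite("pics/w12.png",im)
E
```

```text
52.5667 [ 0.6084 -0.1005  0.279 ] [ 2.98 -0.02 -0.03] 0.061423113186352254
```

View pics/w12.png

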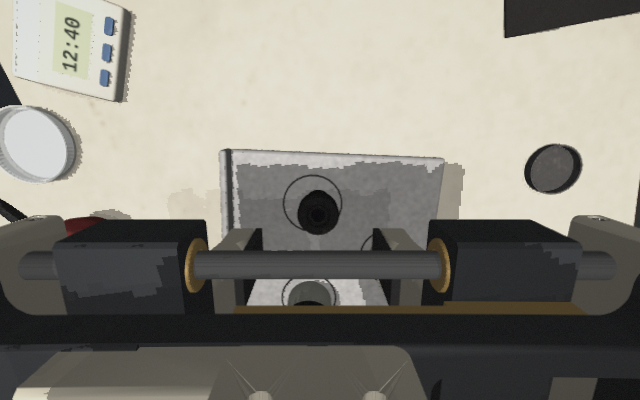

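Call:
play_rows(
  steps=[
    {"gripper": 0.7,"tx": 0.9,"ty": 0,"tz": 0,"ax": 0,"ay": 0,"az": 0},
    {"gripper": 0.7,"tx": 0.9,"ty": 0,"tz": 0,"ax": 0,"ay": 0,"az": 0},
    {"gripper": 0.7,"tx": 0.7,"ty": 0,"tz": 0,"ax": 0,"ay": 0,"az": 0},
    {"gripper": 0.7,"tx": 0.4,"ty": 0,"tz": 0,"ax": 0,"ay": 0,"az": 0},
    {"gripper": 0.7,"tx": 0,"ty": 0,"tz": 0,"ax": 0,"ay": 0,"az": 0},
    {"gripper": 0.7,"tx": 0,"ty": 0,"tz": 0,"ax": 0,"ay": 0,"az": 0},
    {"gripper": 0,"tx": 0,"ty": 0,"tz": 0,"ax": 0,"ay": 0,"az": 0},
    {"gripper": 0,"tx": 0,"ty": 0,"tz": 0,"ax": 0,"ay": 0,"az": 0},
    {"gripper": 0,"tx": 0,"ty": 0,"tz": 0,"ax": 0,"ay": 0,"az": 0},
    {"gripper": 0,"tx": 0,"ty": 0,"tz": 0,"ax": 0,"ay": 0,"az": 0},
    {"gripper": 0,"tx": 0,"ty": 0,"tz": 0,"ax": 0,"ay": 0,"az": 0},
  ],
)

```text
t: 53.53
eef_pos: [0.6092, -0.0999, 0.2074]
ee_rot: [-2.891, 1.57, 0.109]
force: [-0.2, 0.5, -0.0]
width: 0.0336
```

```bash
python3 - <<'E'
from h import *
s=telemetry.get_state(); T=tool(s); print(s['t'],s['eef_pos'].round(4),go((.6133,-.1005,.0455),s=s).round(2),s['width'])
im=optics.grab_frame("wrist")[:,:,::-1].copy();cv2.imwrite("pics/w13.png",im)
E
```

```text
53.5333 [ 0.6092 -0.0999  0.2074] [ 0.12  0.   -0.16] 0.03355844846344017
```

View pics/w13.png

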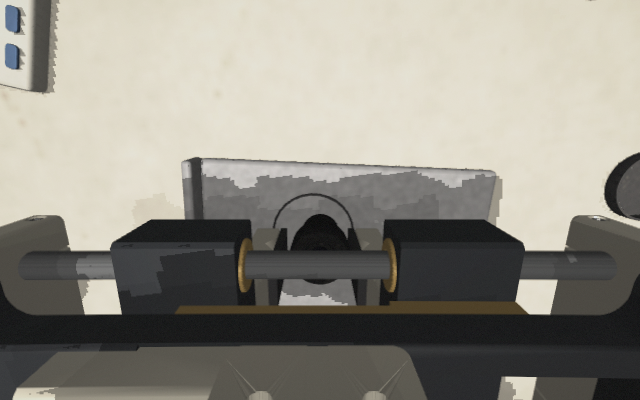

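Call:
play_rows(
  steps=[
    {"gripper": 0,"tx": 0,"ty": 0,"tz": 0,"ax": 0,"ay": 0,"az": 0},
    {"gripper": 0,"tx": 0,"ty": 0,"tz": 0,"ax": 0,"ay": 0,"az": 0},
    {"gripper": 0,"tx": -0.2,"ty": 0,"tz": 0,"ax": 0,"ay": 0,"az": 0},
    {"gripper": 0,"tx": 0,"ty": 0.02,"tz": -0.16,"ax": 0,"ay": 0,"az": 0},
    {"gripper": 0,"tx": 0,"ty": 0,"tz": 0,"ax": 0,"ay": 0,"az": 0},
    {"gripper": 0,"tx": 0,"ty": 0,"tz": 0,"ax": 0,"ay": 0,"az": 0},
    {"gripper": 0,"tx": 0.14,"ty": 0,"tz": 0,"ax": 0,"ay": 0,"az": 0},
    {"gripper": 0,"tx": 0,"ty": 0,"tz": 0,"ax": 0,"ay": 0,"az": 0},
    {"gripper": 0,"tx": 0,"ty": 0,"tz": 0,"ax": 0,"ay": 0,"az": 0},
  ],
)

```text
t: 54.33
eef_pos: [0.6127, -0.101, 0.2079]
ee_rot: [0.228, 1.57, -3.055]
force: [-0.3, 0.2, 0.0]
width: 0.0303
```

```bash
python3 - <<'E'
from h import *
s=telemetry.get_state(); T=tool(s); print(s['t'],s['eef_pos'].round(4),s['width'],s['force'].round(1))
im=optics.grab_frame("wrist")[:,:,::-1].copy();cv2.imwrite("pics/w14.png",cv2.resize(im[180:310,230:410],None,fx=4,fy=4))
im=optics.grab_frame("side")[:,:,::-1].copy();cv2.imwrite("pics/s14.png",cv2.resize(im[150:245,295:410],None,fx=6,fy=6,interpolation=cv2.INTER_CUBIC))
E
```

```text
54.3333 [ 0.6127 -0.101   0.2079] 0.03029355676751499 [-0.3  0.2  0. ]
```

View pics/w14.png

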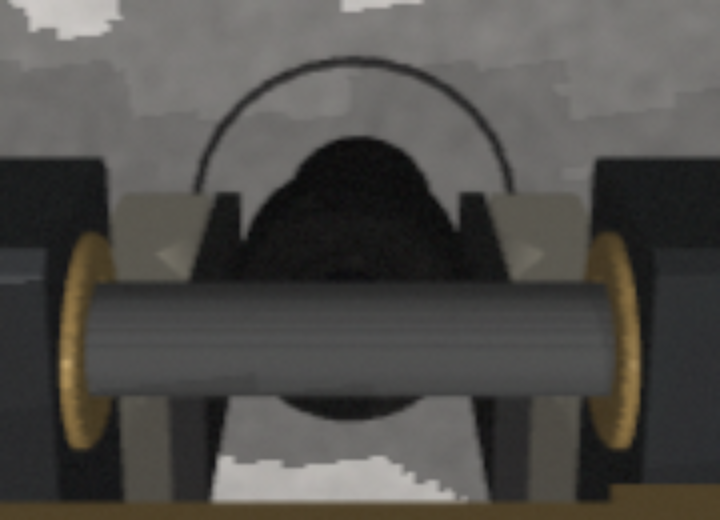

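View pics/s14.png

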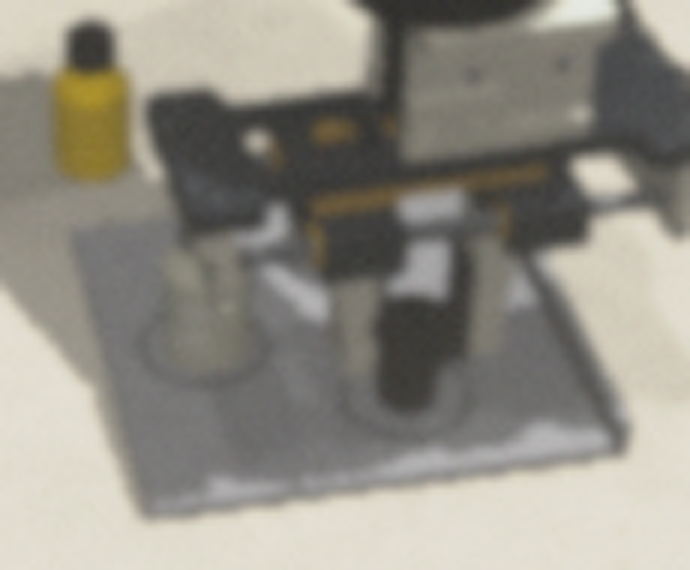

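Call:
play_rows(
  steps=[
    {"gripper": 0,"tx": 0.06,"ty": 0,"tz": 0,"ax": 0,"ay": 0,"az": 0},
    {"gripper": 0,"tx": 0,"ty": 0,"tz": 0,"ax": 0,"ay": 0,"az": 0},
    {"gripper": 0,"tx": 0,"ty": 0,"tz": 0,"ax": 0,"ay": 0,"az": 0},
    {"gripper": 0.38,"tx": 0,"ty": 0,"tz": 0,"ax": 0,"ay": 0,"az": 0},
    {"gripper": 0.42,"tx": 0,"ty": 0,"tz": 0,"ax": 0,"ay": 0,"az": 0},
    {"gripper": 0.5,"tx": 0,"ty": 0,"tz": 0,"ax": 0,"ay": 0,"az": 0},
    {"gripper": 0.6,"tx": 0,"ty": 0,"tz": 0,"ax": 0,"ay": 0,"az": 0},
    {"gripper": 0.7,"tx": 0,"ty": 0,"tz": 0,"ax": 0,"ay": 0,"az": 0},
    {"gripper": 0.7,"tx": 0,"ty": 0,"tz": 0,"ax": 0,"ay": 0,"az": 0},
    {"gripper": 0.7,"tx": -0.2,"ty": 0,"tz": 0,"ax": 0,"ay": 0,"az": 0},
    {"gripper": 0.7,"tx": -0.6,"ty": 0,"tz": 0,"ax": 0,"ay": 0,"az": 0},
    {"gripper": 0.7,"tx": -1,"ty": 0,"tz": 0,"ax": 0,"ay": 0,"az": 0},
    {"gripper": 0.7,"tx": -1,"ty": 0,"tz": 0,"ax": 0,"ay": 0,"az": 0},
    {"gripper": 0.7,"tx": -1,"ty": 0,"tz": 0,"ax": 0,"ay": 0,"az": 0},
    {"gripper": 0.7,"tx": 0,"ty": 0,"tz": 0,"ax": 0,"ay": 0,"az": 0},
    {"gripper": 0.7,"tx": 0,"ty": 0,"tz": 0,"ax": 0,"ay": 0,"az": 0},
  ],
)

```text
t: 55.77
eef_pos: [0.6134, -0.1009, 0.3041]
ee_rot: [-2.896, 1.567, 0.105]
force: [-0.6, 0.9, -0.2]
width: 0.0618
```

Call:
play_rows(
  steps=[
    {"gripper": 0.7,"tx": -1,"ty": 0,"tz": 0,"ax": 0,"ay": 0,"az": 0},
    {"gripper": 0.7,"tx": -1,"ty": 0,"tz": 0,"ax": 0,"ay": 0,"az": 0},
    {"gripper": 0.7,"tx": -1,"ty": -0.9,"tz": 0.2,"ax": 0,"ay": 0,"az": 0},
    {"gripper": 0.7,"tx": -1,"ty": -0.9,"tz": 0.2,"ax": 0,"ay": 0,"az": 0},
    {"gripper": 0.7,"tx": 0,"ty": -0.9,"tz": 0.2,"ax": 0,"ay": 0,"az": 0},
    {"gripper": 0.7,"tx": 0,"ty": -0.9,"tz": 0.2,"ax": 0,"ay": 0,"az": 0},
    {"gripper": 0.7,"tx": 0,"ty": -0.9,"tz": 0.2,"ax": 0,"ay": 0,"az": 0},
    {"gripper": 0.7,"tx": 0,"ty": 0,"tz": 0,"ax": 0,"ay": 0,"az": 0},
    {"gripper": 0.7,"tx": 0,"ty": 0,"tz": 0,"ax": 0,"ay": 0,"az": 0},
    {"gripper": 0.7,"tx": 0,"ty": 0,"tz": 0,"ax": 0,"ay": 0,"az": 0},
  ],
)

```text
t: 56.6
eef_pos: [0.6039, 0.014, 0.4011]
ee_rot: [0.434, 1.569, -2.848]
force: [0.9, -0.9, -0.7]
width: 0.0614
```

```bash
python3 - <<'E'
from h import *
s=telemetry.get_state(); print(s['t'],s['eef_pos'])
im=optics.grab_frame("wrist")[:,:,::-1].copy()
x0,y0=220,10
cv2.imwrite("pics/w15.png",cv2.resize(im[y0:y0+195,x0:x0+190],None,fx=3,fy=3,interpolation=cv2.INTER_CUBIC))
im=optics.grab_frame("side")[:,:,::-1].copy();cv2.imwrite("pics/s15.png",cv2.resize(im[140:270,220:410],None,fx=4,fy=4,interpolation=cv2.INTER_CUBIC))
E
```

```text
56.6 [0.60385836 0.01396041 0.40113243]
```

View pics/w15.png

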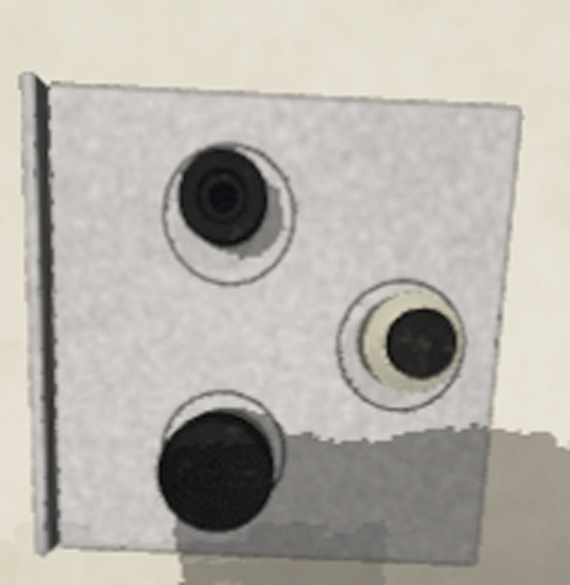

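View pics/s15.png

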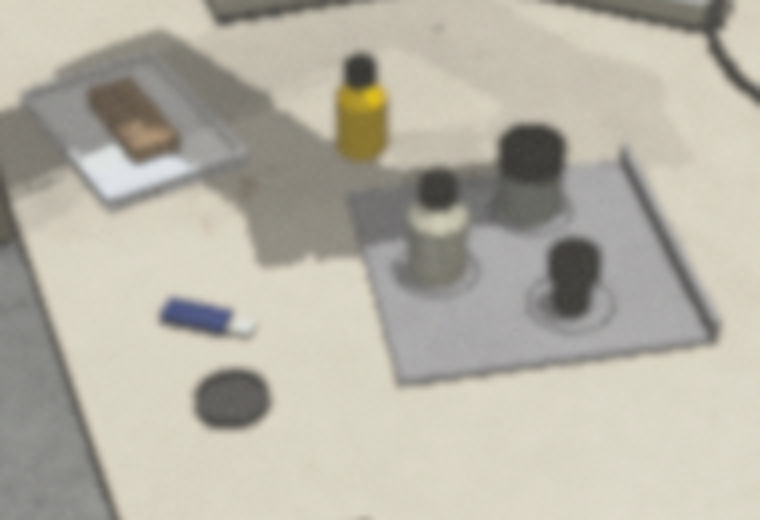

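```bash
python3 - <<'E'
from h import *
s=telemetry.get_state()
f=lambda X,Y,z: on("wrist",220+X/3-.5,10+Y/3-.5,z,s)[:2].round(4)
for n,t,z,r in [("eye",(223,196),.048,(230,213.5)),("bot",(422,343.5),.076,(400.5,345.5)),("obj",(216,470.5),.061,(225,451))]:
    print(n,f(*t,z),"ring",f(*r,.008))
E
```

```text
eye [ 0.6117 -0.1023] ring [ 0.6121 -0.1013]
bot [ 0.5528 -0.0445] ring [ 0.5522 -0.0427]
obj [ 0.6283 -0.0107] ring [ 0.6288 -0.0109]
```

All three stand within about 2 mm of their ring centres, and the arm is clear of everything. I'm handing the job in.

```bash
python3 - <<'E'
from station import job_done
print(job_done())
E
```

```text
the job is handed in; nothing more can be done
None
```

The job is done and was handed in at about 57 s of the 144 s allowed; no verdict was reported.

- **Order:** I stood the eyepiece, the objective case and the bottle on the mat. I then laid the wooden case in the small tray and put each of the three back on its own ring.
- **Last checks:** From the last wrist view, all three stand upright within about 2 mm of their ring centres. The wooden case lies flat, lengthwise, in the middle of the tray. The USB stick, the dust cap and the yellow bottle look untouched, and the arm was clear of everything.
- **One check that failed:** The first check after putting things back showed the eyepiece about 5 mm off its ring centre. I regripped it, shifted it and checked again; it is now about 1 mm off.

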